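# Stopper the washed extraction glassware

## Robot

A 7-joint arm with a two-finger parallel gripper is mounted at the origin on a cart in front of the work surface, level with it; the furniture and walls round the work are solid. World frame = base frame: x ahead of the robot, y to its left, z up, the work surface at z = 0. Lengths are in m, angles in rad, forces in N, time in s.
With the tool pointing down it reaches from about 0.4 to 0.85 m from the base axis. Payload 4.5 kg.
Tool frame: the origin (TCP) lies on the mounting face of the last link; the fingertips stand 166 mm ahead of it and the grasp point (between the pads) lies 147 mm ahead of it; z points along the fingers, y is the direction in which the jaws open and shut (so a half turn about z gives the same grasp; the last joint's range is limited). The gripper opens to 88 mm and grips with 3 to 60 N. Pads are 18 mm wide; open, the fingers measure 123 mm over their backs; the gripper's body (75 mm by 187 mm) begins 45 mm behind the grasp point.
Start: joints at [1.242, 0.689, -0.195, 1.565, 0.157, 0.902, -0.215], TCP at [0.222, -0.584, 0.405] pointing down, gripper open.
Joint ranges: [-3.01, 3.01], [-0.46, 2.08], [-1.47, 1.51], [0.13, 2.56], [-1, 4.14], [0.04, 2.09], [-2.66, 2.66]. Speed limits (rad/s): [2.57, 2.57, 3.14, 3.14, 3.14, 3.14, 3.14].

## Interface

Orientations are given as a rotation vector (axis times angle).
In Python, from cell import ctrl gives the robot as it stands.
- The arm moves only by the tool drive_tool, never from a script. Its argument "deltas" is a list of rows, each a list of 7 numbers: the shift along the tool's x, y, z in m, then the turn, a rotation vector about the tool's x, y, z in rad, then the closure, from -1 (fully open) to 1 (shut). In form: [[tx, ty, tz, ax, ay, az, hand], ...]. A call has exactly 10 rows; each row shifts and turns the pose as measured when the row begins, along the tool's axes as they then stand; what a row does not reach is not made up. A row lasts 1/12 s, in which the tool goes at most 41.7 mm and 7.16 degrees, less where a joint would pass 70% of its speed; a pose out of reach is approached as far as the arm can. A call is refused whole if a number of a shift passes 0.0417 or a number of a turn 0.125, either way. A call with a gripper value outside its range is refused whole. The fingers move at their own pace and stop on an object; the grip force is fixed at half the most. Time passes only in rows, so rows that do not move let the fingers close, or fill a call up. It gives the time, the measured TCP pose, the force and the opening at its end, in the units of the state.
- ctrl.sense(): the state, without advancing time (a new reading comes with each control period).
- ctrl.grab_frame(name): name is "scene" or "top"; returns a dict with "frame" (400x640x3 uint8, blue, green, red), "fx", "fy", "cx", "cy" (pixels), "R" (3x3) and "t" (3): a world point X has camera coordinates R X + t. Camera axes: x right, y down, z forward; pixel columns grow to the right and rows downward; lengths in m; the calibration is good to about 2 mm. A picture is of the moment at which its call begins. There is no depth.
- ctrl.job_done(): hands the job in, once; it reports no verdict.
The state is a dict: "clock": time; "q": joint angles; "qvel": joint speeds; "joint_torque": joint torques, N m; "tcp_pos": TCP position; "ee_rot": TCP orientation; "contact_force": force on the tool from outside, world axes, zero at the start; "torque": the same for the moment, N m; "finger_gap": finger opening in m.
Only numpy, scipy, OpenCV 4.12 (cv2) and the standard library are available. Lean on these libraries where they do the work, as an engineer would, in place of code of your own. Each camera call takes 0.05 s, during which the arm holds its last target.

## Task

The four washed vessels have to be closed before they go back into store. Take the tower of rubber stoppers apart from the top and put each stopper, narrow end down, into the one vessel whose mouth it fits, so that it sits straight and fully home in the neck. Leave every vessel standing upright where it is and do not disturb the timer and the marker pen.

Things in the scene. Friction and masses are not known exactly. Their poses are not given: they have to be found in the camera images.
- stopper_30: smallest solid grey rubber stopper, round: head 30 mm across (straight for the top 8 mm), below that it tapers to 17 mm at the foot; 26 mm high in all, about 18 g. Origin: centre of its underside, z up. At the start it stands narrow end down on top of stopper_42
- stopper_42: second smallest stopper, same form: head 42 mm across (top 8 mm straight), foot 26 mm, 30 mm high, about 40 g. Origin: centre of its underside. Starts on stopper_54
- stopper_54: second largest stopper, same form: head 54 mm across (top 8 mm straight), foot 38 mm, 32 mm high, about 75 g. Origin: centre of its underside. Starts on stopper_66
- stopper_66: largest stopper, same form: head 66 mm across (top 8 mm straight), foot 49 mm, 34 mm high, about 120 g. Origin: centre of its underside. Starts on the bench, under the other three
- narrow_bottle: loose amber glass bottle, body 62 mm across, 0.26 kg, narrow open neck of 26 mm bore, rim 125 mm above the bench. Origin: centre of its underside, z up, on the axis of the mouth. Takes stopper_30, 16 mm deep (stopper's underside 109 mm up, 10 mm of it above the rim). Neck straight and 42 mm deep, mouth flared by 3.5 mm all round over the top 3.5 mm, glass 3 mm thick.
- cone_flask: loose amber glass conical flask, 84 mm across the base, 0.26 kg, open neck of 37 mm bore, rim 130 mm above the bench. Origin: centre of its underside, z up, on the axis of the mouth. Takes stopper_42, 19 mm deep (stopper's underside 111 mm up, 11 mm of it above the rim). Neck straight and 42 mm deep, mouth flared by 3.5 mm all round over the top 3.5 mm, glass 3 mm thick.
- round_flask: loose amber glass flask, ball-shaped body 90 mm across on a flat foot, 0.28 kg, neck of 49 mm bore, rim 122 mm above the bench. Origin: centre of its underside, z up, on the axis of the mouth. Takes stopper_54, 21 mm deep (stopper's underside 101 mm up, 11 mm of it above the rim). Neck straight and 42 mm deep, mouth flared by 3.5 mm all round over the top 3.5 mm, glass 3 mm thick.
- wide_jar: loose amber glass jar, straight body 86 mm across, 0.32 kg, wide mouth of 60 mm bore, rim 105 mm above the bench. Origin: centre of its underside, z up, on the axis of the mouth. Takes stopper_66, 21 mm deep (stopper's underside 84 mm up, 13 mm of it above the rim). Neck straight and 42 mm deep, mouth flared by 3.5 mm all round over the top 3.5 mm, glass 3 mm thick.
- timer: small white bench timer, 68 x 62 x 18 mm, lying near the front edge of the bench; origin at the centre of its underside. Bystander: not to be moved
- marker: blue marker pen, 140 mm long, 14 mm high, lying near the front edge of the bench; origin under its middle. Bystander: not to be moved
Mind the look-alikes: they are no part of the job. Leave any blue look-alike of the narrow_bottle alone.

How it is judged:
By the outcome, as a careful person would: the job done as asked, in the order asked, and still so for the second after the job is handed in, with the robot touching nothing.
It also fails if it takes over 131 s, if anything falls off the work surface, if the arm or the gripper's body presses on something with over 40 N, if the wrist force passes 120 N, or if a joint passes its speed limit or range.

## Working session

There is one attempt and no reset: what is moved stays moved. The work goes in short steps, Python scripts to look and compute and a tool call to move; the robot and the scene stay as the last step left them, time stands still between calls to the robot, and variables do not carry over. Pictures are saved under pics/ and viewed, and the job is handed in when it is done.

Besides the shell and the picture viewer there is one more tool, called after "Emit:" as name(argument=value, ...), one argument or row to a line, values as JSON. drive_tool: Moves the arm, as the interface text tells. Its arguments: {"type":"object","properties":{"deltas":{"type":"array"}},"required":["deltas"]}

```bash
ls; mkdir -p pics; python3 - <<'E'
from cell import ctrl
import cv2,numpy as np
print(ctrl.sense())
for n in("scene","top"):
    f=ctrl.grab_frame(n); cv2.imwrite(f"pics/{n}0.png",f["frame"])
    R=np.array(f["R"]);t=np.array(f["t"]);print(n,f["fx"],f["fy"],f["cx"],f["cy"],R.tolist(),t.tolist(),"C",-R.T@t)
E
```

```text
pics
{'clock': 0.0, 'q': array([ 1.24180152,  0.68997742, -0.19455164,  1.56635483,  0.15733617,
        0.90252282, -0.21508518]), 'qvel': array([ 8.42325192e-05,  1.71186959e-04, -3.70611616e-04,  1.61674274e-03,
       -1.40942503e-04, -9.05505901e-04, -1.04221298e-03]), 'joint_torque': array([ 3.64682965e-04, -5.27569735e+01, -1.26642667e+00, -1.53424877e+01,
       -5.24380978e-02,  6.75015748e-03,  1.39035965e-04]), 'tcp_pos': array([ 0.22167028, -0.58400819,  0.40391194]), 'ee_rot': array([-3.08823187e+00, -5.66666336e-01,  7.49166710e-04]), 'contact_force': array([ 0.60491913, -0.56918064,  0.16234548]), 'torque': array([ 0.01674146, -0.02166043,  0.02437762]), 'finger_gap': 0.08824732247233055}
scene 441.1896976089328 441.1896976089328 317.8610940476536 196.8778689996181 [[-0.8562068307233448, -0.5163714867506058, -0.016442344530329726], [-0.2523341841522809, 0.44574861972220065, -0.8588571636331361], [0.45081850287104225, -0.7312104045257575, -0.5119511908203654]] [0.4272473101430415, 0.2317672920752789, 0.9559259125573423] C [-0.00665421  0.81629135  0.69546736]
top 387.53153494971065 387.53153494971065 323.1976411972078 199.6539519241538 [[0.09414806878485033, -0.995545979807104, 0.004933886297459731], [-0.966026385100351, -0.09255230951802866, -0.24130290775874974], [0.24068478230671697, 0.01795193841322402, -0.9704373052769439]] [-0.07160150327967187, 0.5384508620188866, 1.07563948952248] C [ 0.26800883 -0.04075753  1.17412372]
```

View pics/scene0.png

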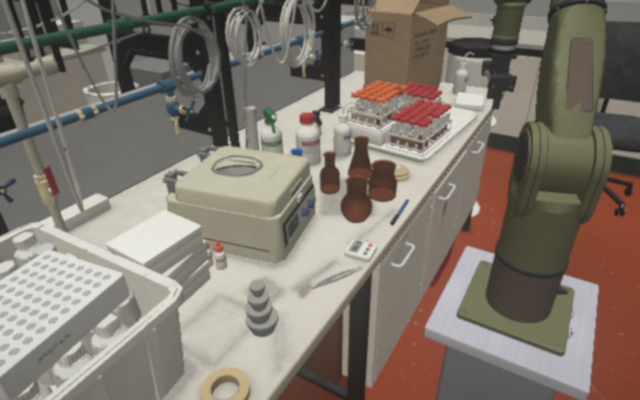

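View pics/top0.png

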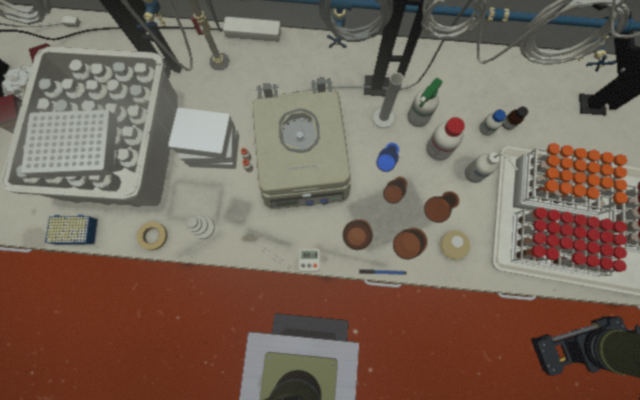

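```bash
python3 - <<'E'
import cv2,numpy as np
a=cv2.imread("pics/scene0.png");b=cv2.imread("pics/top0.png")
c=cv2.resize(a[130:230,290:420],None,fx=6,fy=6,interpolation=cv2.INTER_CUBIC);cv2.imwrite("pics/c1.png",c)
c=cv2.resize(b[140:265,335:475],None,fx=4.8,fy=4.8,interpolation=cv2.INTER_CUBIC);cv2.imwrite("pics/c2.png",c)
c=np.hstack([cv2.resize(a[270:345,230:290],(480,600),interpolation=cv2.INTER_CUBIC)[:,:400],cv2.resize(b[205:250,180:225],(400,400),interpolation=cv2.INTER_CUBIC)[:].repeat(1,0) if 0 else cv2.copyMakeBorder(cv2.resize(b[205:250,180:225],(400,400),interpolation=cv2.INTER_CUBIC),0,200,0,0,cv2.BORDER_CONSTANT)])
cv2.imwrite("pics/c3.png",c)
E
```

```text
(no output)
```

View pics/c1.png

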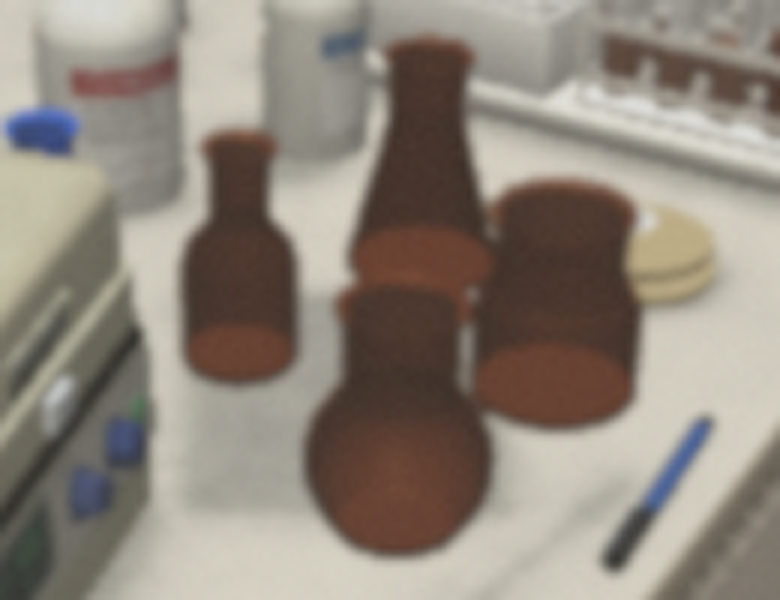

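View pics/c2.png

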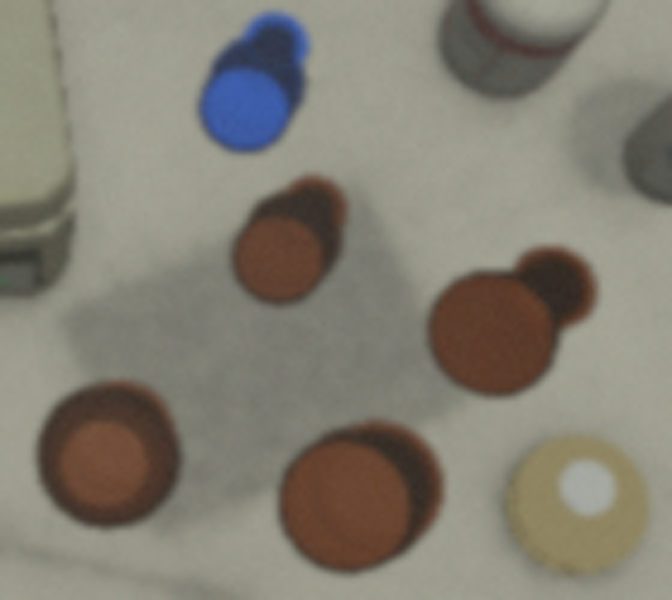

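View pics/c3.png

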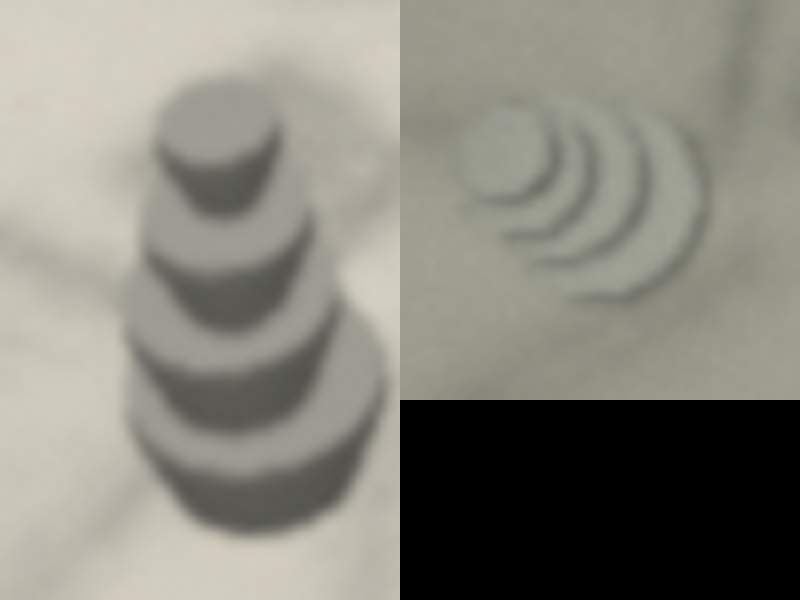

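Scene picture: the tower is at (260,308), the amber narrow bottle at (330,172), cone flask at (360,158), round flask at (356,200) and jar at (383,180). In the top view the tower is at (200,227). The vessels there are narrow (395,190), cone (445,203), round (357,235) and jar (410,241), and the timer is at (308,260) and the marker at (383,272).

Possible mix-ups:
- The blue bottle at top (387,155) / scene (297,155) is the look-alike of the narrow bottle, so I leave it alone.
- The tape roll at top (152,236) and the tan disc at (455,246) are not stoppers.
- The amber bottle at (395,190) is the real narrow bottle, and the crop confirms it.

```bash
cat > h.py <<'E'
import cv2,numpy as np,json,os
from scipy.spatial.transform import Rotation as Ro
from scipy.optimize import least_squares
CAM={}
def cams(ctrl=None):
    if os.path.exists("cams.json"):
        return {k:{a:(np.array(b) if isinstance(b,list) else b) for a,b in v.items()} for k,v in json.load(open("cams.json")).items()}
    d={}
    for n in("scene","top"):
        f=ctrl.grab_frame(n); d[n]={k:float(f[k]) for k in("fx","fy","cx","cy")}; d[n]["R"]=np.array(f["R"]).tolist(); d[n]["t"]=np.array(f["t"]).tolist()
    json.dump(d,open("cams.json","w")); return cams()
def cast(n,px,z):
    c=cams()[n]; px=np.atleast_2d(px).astype(float)
    d=np.c_[(px[:,0]-c["cx"])/c["fx"],(px[:,1]-c["cy"])/c["fy"],np.ones(len(px))]@c["R"]
    C=-c["R"].T@c["t"]; s=(z-C[2])/d[:,2]; return C+d*s[:,None]
def proj(n,X):
    c=cams()[n]; p=np.atleast_2d(X)@c["R"].T+c["t"]
    return np.c_[c["fx"]*p[:,0]/p[:,2]+c["cx"],c["fy"]*p[:,1]/p[:,2]+c["cy"]]
def circ(P,r=None):
    P=P[:,:2]; m=P.mean(0)
    if r: 
        s=least_squares(lambda v:np.hypot(*(P-v).T)-r,m,loss="soft_l1",f_scale=.002);return s.x,r,np.abs(s.fun).mean()
    s=least_squares(lambda v:np.hypot(*(P-v[:2]).T)-v[2],[*m,.03],loss="soft_l1",f_scale=.002);return s.x[:2],s.x[2],np.abs(s.fun).mean()
E
python3 - <<'E'
from cell import ctrl
from h import *
cams(ctrl)
a=cv2.imread("pics/scene0.png");b=cv2.imread("pics/top0.png")
hs=cv2.cvtColor(b,cv2.COLOR_BGR2HSV)
for x,y in[(393,193),(400,182),(437,210),(451,199),(357,235),(406,245),(420,235),(390,190),(380,215)]: print((x,y),hs[y,x])
m=((hs[...,0]<14)|(hs[...,0]>172))&(hs[...,1]>85)
m[:,:340]=0;m[:,480:]=0;m[265:]=0;m[:170]=0
n,l,st,ce=cv2.connectedComponentsWithStats(m.astype(np.uint8))
for i in range(1,n):
    if st[i][4]>40: print(i,st[i],ce[i])
# bright base disc
br=m&(hs[...,2]>85)
br=cv2.morphologyEx(br.astype(np.uint8),cv2.MORPH_OPEN,np.ones((5,5)))
n,l,st,ce=cv2.connectedComponentsWithStats(br)
for i in range(1,n):
    if st[i][4]>40:
        c=max(cv2.findContours((l==i).astype(np.uint8),cv2.RETR_EXTERNAL,cv2.CHAIN_APPROX_NONE)[0],key=len)[:,0]
        print("bright",st[i],ce[i],circ(cast("top",c,0.0)),cast("top",ce[i],0.))
h=cv2.cvtColor(a,cv2.COLOR_BGR2HSV)
E
```

```text
(393, 193) [ 11 128 100]
(400, 182) [13 56 55]
(437, 210) [ 10 139  92]
(451, 199) [10 75 51]
(357, 235) [ 12 126 115]
(406, 245) [ 11 133 109]
(420, 235) [15 74 55]
(390, 190) [ 12 134  99]
(380, 215) [ 30  22 125]
2 [384 185  19  18 259] [392.89189189 193.23166023]
3 [425 192  34  30 590] [439.4779661  207.43559322]
6 [344 220  27  29 568] [357.65669014 234.71126761]
7 [394 228  33  31 679] [408.8718704  243.53608247]
bright [385 186  17  16 228] [392.71052632 193.41666667] (array([ 0.60018387, -0.23433128]), np.float64(0.02568105013920261), np.float64(0.0009340806609144559)) [[ 0.60008687 -0.23424196  0.        ]]
bright [425 198  24  23 456] [436.80921053 209.16008772] (array([ 0.56295457, -0.37317461]), np.float64(0.03644040105902754), np.float64(0.0011514221141649757)) [[ 0.56257768 -0.37337218  0.        ]]
bright [348 227  18  19 274] [356.33941606 235.99270073] (array([ 0.45518961, -0.13051242]), np.float64(0.027233036793456747), np.float64(0.0007549648716234072)) [[ 0.45507553 -0.13049381  0.        ]]
bright [394 233  26  25 534] [406.50749064 244.92509363] (array([ 0.44260766, -0.28424224]), np.float64(0.038250097610463184), np.float64(0.0008198882108536663)) [[ 0.44229014 -0.28425082  0.        ]]
```

```bash
python3 - <<'E'
from h import *
a=cv2.imread("pics/scene0.png");b=cv2.imread("pics/top0.png")
h=cv2.cvtColor(a,cv2.COLOR_BGR2HSV)
m=((h[...,0]<14)|(h[...,0]>172))&(h[...,1]>110)&(h[...,2]>70)
m[:,:318]=0;m[:,400:]=0;m[225:]=0;m[:165]=0
m=cv2.morphologyEx(m.astype(np.uint8),cv2.MORPH_OPEN,np.ones((3,3)))
n,l,st,ce=cv2.connectedComponentsWithStats(m)
for i in range(1,n):
    if st[i][4]>40:
        print("scene bright",st[i],ce[i],cast("scene",ce[i],0.003)[0])
V={"narrow":((.600,-.234),.125,26),"cone":((.563,-.373),.130,37),"round":((.455,-.1305),.122,49),"jar":((.4425,-.284),.105,60)}
th=np.linspace(0,2*np.pi,60)
A=cv2.resize(a[130:230,290:420],None,fx=6,fy=6,interpolation=cv2.INTER_CUBIC);B=cv2.resize(b[140:265,335:475],None,fx=4.8,fy=4.8,interpolation=cv2.INTER_CUBIC)
for k,(c,z,d) in V.items():
    r=d/2000+.0035
    P=np.c_[c[0]+r*np.cos(th),c[1]+r*np.sin(th),np.full(60,z)]
    for im,n,o,s in((A,"scene",(290,130),6),(B,"top",(335,140),4.8)):
        p=(proj(n,P)+.5-o)*s
        cv2.polylines(im,[p.astype(np.int32)],True,(0,255,0),1)
cv2.imwrite("pics/o1.png",A);cv2.imwrite("pics/o2.png",B)
E
```

```text
scene bright [350 167  22  13 220] [360.11363636 172.86363636] [ 0.56086775 -0.37782002  0.003     ]
scene bright [322 184  16   9 120] [329.50833333 187.85      ] [ 0.59984093 -0.23884954  0.003     ]
scene bright [370 187  24  13 267] [381.52059925 193.07865169] [ 0.44337554 -0.28956908  0.003     ]
scene bright [346 201  22  20 368] [356.45923913 210.48913043] [ 0.46551173 -0.16187566  0.003     ]
```

View pics/o1.png

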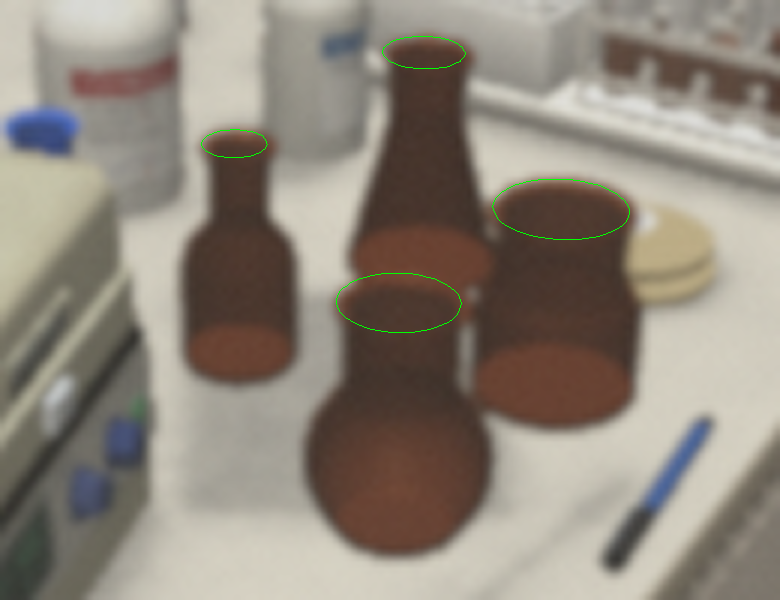

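View pics/o2.png

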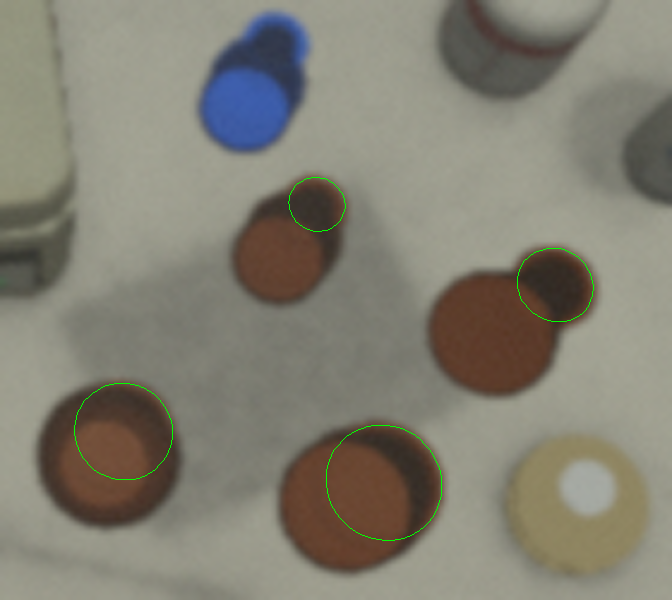

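```bash
python3 - <<'E'
from h import *
a=cv2.imread("pics/scene0.png");b=cv2.imread("pics/top0.png")
# ball silhouette: dark or reddish versus bench
out={}
for n,im,(x0,y0,x1,y1) in(("top",b,(338,212,378,255)),("scene",a,(336,170,376,225))):
    g=im.astype(int); m=np.zeros(im.shape[:2],np.uint8)
    m[y0:y1,x0:x1]=(g[y0:y1,x0:x1,0]<75)
    c=max(cv2.findContours(m,cv2.RETR_EXTERNAL,cv2.CHAIN_APPROX_NONE)[0],key=cv2.contourArea)[:,0]
    print(n,cv2.boundingRect(c))
    if n=="scene": c=c[(c[:,1]>203)&(c[:,1]<218)]
    s=least_squares(lambda v:np.hypot(*(c-v[:2]).T)-v[2],[*c.mean(0),15],loss="soft_l1");print(s.x,np.abs(s.fun).mean())
    out[n]=s.x
for z in(.04,.045,.05,.055,.06):print(z,cast("top",out["top"][:2],z)[0],cast("scene",out["scene"][:2],z)[0])
# rim lips, per column/row profile scene
for nm,(x0,y0,x1,y1) in{"round":(340,174,375,190),}.items():
    pass
A=cv2.resize(a[168:228,335:385],None,fx=12,fy=10,interpolation=cv2.INTER_CUBIC);cv2.imwrite("pics/r1.png",A)
E
```

```text
top (343, 220, 30, 30)
[357.42841899 234.30425276  14.46034209] 0.2957169771292112
scene (341, 170, 35, 52)
[355.91548188 205.89718248  14.77636505] 0.2648187338615453
0.04 [ 0.45401323 -0.13026834  0.04      ] [ 0.45237008 -0.13017658  0.04      ]
0.045 [ 0.45319319 -0.12987372  0.045     ] [ 0.44886858 -0.12295678  0.045     ]
0.05 [ 0.45237316 -0.12947909  0.05      ] [ 0.44536708 -0.11573699  0.05      ]
0.055 [ 0.45155312 -0.12908447  0.055     ] [ 0.44186557 -0.10851719  0.055     ]
0.06 [ 0.45073309 -0.12868984  0.06      ] [ 0.43836407 -0.1012974   0.06      ]
```

View pics/r1.png

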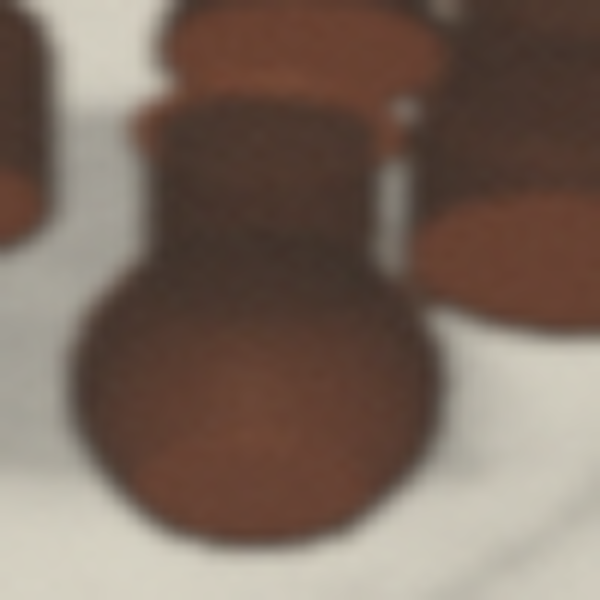

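```bash
python3 - <<'E'
from h import *
a=cv2.imread("pics/scene0.png")
g=cv2.GaussianBlur(cv2.cvtColor(a,cv2.COLOR_BGR2GRAY),(0,0),.6).astype(float)
tr={}
for x in range(240,280):
    r=[]
    for y in range(275,338):
        if g[y,x]>=122>g[y+1,x] and g[min(y+3,399),x]<112:
            r.append(round(y+(g[y,x]-122)/(g[y,x]-g[y+1,x]),1))
    tr[x]=r; print(x,r)
print(cast("scene",(257.25,285),.122),cast("top",(191.8,222.1),.122))
E
```

```text
240 []
241 []
242 []
243 []
244 []
245 []
246 []
247 []
248 []
249 [np.float64(314.5)]
250 [np.float64(314.9)]
251 [np.float64(302.6), np.float64(315.2), np.float64(326.9)]
252 [np.float64(289.5), np.float64(303.0), np.float64(315.6), np.float64(327.5)]
253 [np.float64(289.9), np.float64(303.3), np.float64(315.9), np.float64(328.0)]
254 [np.float64(290.2), np.float64(303.5), np.float64(316.2), np.float64(328.2)]
255 [np.float64(290.2), np.float64(303.7), np.float64(316.3), np.float64(328.4)]
256 [np.float64(290.2), np.float64(303.7), np.float64(316.3), np.float64(328.5)]
257 [np.float64(290.1), np.float64(303.6), np.float64(316.2), np.float64(328.8)]
258 [np.float64(289.9), np.float64(303.4), np.float64(316.2), np.float64(329.0)]
259 [np.float64(289.5), np.float64(303.2), np.float64(316.1), np.float64(329.1)]
260 [np.float64(289.0), np.float64(303.0), np.float64(315.9), np.float64(329.1)]
261 [np.float64(288.5), np.float64(302.8), np.float64(315.5), np.float64(329.0)]
262 [np.float64(287.9), np.float64(302.4), np.float64(315.1), np.float64(328.8)]
263 [np.float64(287.1), np.float64(301.9), np.float64(314.8), np.float64(328.4)]
264 [np.float64(301.3), np.float64(314.4), np.float64(328.2)]
265 [np.float64(300.6), np.float64(313.9), np.float64(328.0)]
266 [np.float64(299.8), np.float64(313.3), np.float64(327.8)]
267 [np.float64(298.8), np.float64(312.6), np.float64(327.4)]
268 [np.float64(311.8), np.float64(326.9)]
269 [np.float64(310.9), np.float64(326.4)]
270 [np.float64(309.8), np.float64(325.8)]
271 [np.float64(325.2)]
272 [np.float64(324.5)]
273 [np.float64(323.7)]
274 [np.float64(322.9)]
275 [np.float64(321.8)]
276 []
277 []
278 []
279 []
[[0.42943634 0.33542238 0.122     ]] [[0.43105218 0.33283539 0.122     ]]
```

```bash
python3 - <<'E'
from h import *
a=cv2.imread("pics/scene0.png")
g=cv2.GaussianBlur(cv2.cvtColor(a,cv2.COLOR_BGR2GRAY),(0,0),.6).astype(float)
L=[(.122,.015,284,293),(.096,.021,297.5,304.5),(.066,.027,309,317),(.034,.033,321,330)]
for z,r,lo,hi in L:
    P=[]
    for x in range(240,280):
        for y in range(275,338):
            if g[y,x]>=122>g[y+1,x] and g[y+3,x]<112:
                v=y+(g[y,x]-122)/(g[y,x]-g[y+1,x])
                if lo<=v<=hi:P.append((x,v))
    print(z,circ(cast("scene",P,z),r),len(P))
E
```

```text
0.122 (array([0.43147515, 0.33571854]), 0.015, np.float64(0.0001997788536398865)) 12
0.096 (array([0.42999318, 0.33777396]), 0.021, np.float64(0.00013083065060417459)) 17
0.066 (array([0.39709767, 0.37019058]), 0.027, np.float64(0.004368377696080355)) 22
0.034 (array([0.43240667, 0.33145431]), 0.033, np.float64(0.00027028276145467796)) 25
```

```bash
python3 - <<'E'
from h import *
def tri(s,t):
    f=lambda X:np.r_[proj("scene",X)[0]-s,proj("top",X)[0]-t]
    r=least_squares(f,[.5,0,.1]);return r.x.round(3),np.abs(r.fun).max().round(1)
print("box front-right top corner",tri((296,191),(349,182)))
print("box front-right bottom",tri((287,250),(350,200)))
print("box back-right top",tri((310,157),(341,92)))
print("blue top",tri((297,153),(392,147)))
print("redcap",tri((307,118),(455,126)))
print("white",tri((343,121),(492,158)))
print("tall gray tube",tri((251,108),(396,75)))
print("greencap",tri((269,112),(434,84)))
E
python3 - <<'E'
import cv2,numpy as np
a=cv2.imread("pics/scene0.png");b=cv2.imread("pics/top0.png")
cv2.imwrite("pics/d.png",np.vstack([cv2.resize(a[95:260,160:360],None,fx=3,fy=1.8),cv2.resize(b[70:215,240:440],None,fx=3,fy=2)]))
E
```

```text
box front-right top corner (array([ 0.615, -0.088,  0.061]), np.float64(2.9))
box front-right bottom (array([ 0.644, -0.097, -0.175]), np.float64(9.4))
box back-right top (array([ 0.717, -0.096,  0.185]), np.float64(41.2))
blue top (array([ 0.703, -0.208,  0.115]), np.float64(1.5))
redcap (array([ 0.767, -0.374,  0.162]), np.float64(0.7))
white (array([ 0.695, -0.494,  0.124]), np.float64(1.2))
tall gray tube (array([ 0.857, -0.189,  0.241]), np.float64(2.4))
greencap (array([ 0.876, -0.305,  0.187]), np.float64(1.4))
```

View pics/d.png

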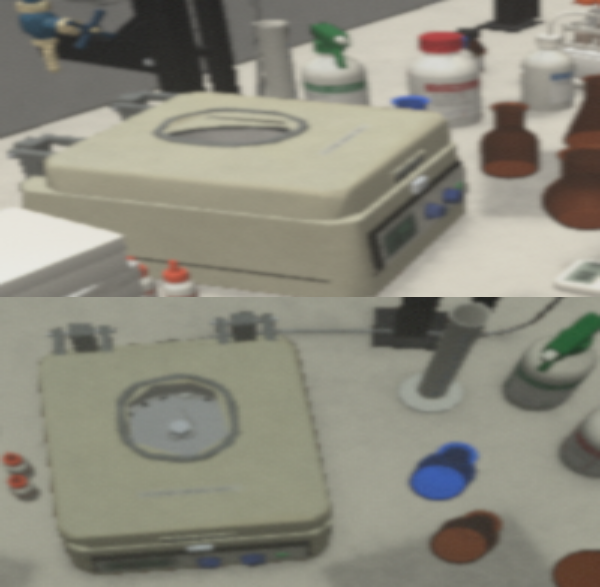

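```bash
python3 - <<'E'
from h import *
def tri(s,t):
    f=lambda X:np.r_[proj("scene",X)[0]-s,proj("top",X)[0]-t]
    r=least_squares(f,[.5,0,.1]);return r.x.round(3),np.abs(r.fun).max().round(1)
print(tri((314,168),(349,187)),"mid edge")
print(tri((310,158),(349,178)),"top")
print("left",tri((272,210),(259,190)))
E
```

```text
(array([ 0.564, -0.089,  0.15 ]), np.float64(0.4)) mid edge
(array([ 0.578, -0.087,  0.178]), np.float64(1.4)) top
left (array([0.527, 0.153, 0.16 ]), np.float64(0.9))
```

```bash
cat >> h.py <<'E'
T={"tower":(.431,.3355),"narrow":(.599,-.236),"cone":(.5615,-.3755),"round":(.4525,-.131),"jar":(.4425,-.286)}
def state(ctrl):
    s=ctrl.sense(); R=Ro.from_rotvec(s["ee_rot"]).as_matrix(); return s,np.array(s["tcp_pos"]),R
def plan(ctrl,xy,z,yaw=None):
    """remaining error in tool frame, plus polar drive numbers"""
    if isinstance(xy,str): xy=T[xy]
    s,p,R=state(ctrl)
    d=R.T@(np.array([*xy,z])-p)
    az0=np.arctan2(p[1],p[0]);az1=np.arctan2(xy[1],xy[0])
    tgt_yaw=az1+np.pi/2 if yaw is None else yaw
    Rt=Ro.from_euler("z",tgt_yaw).as_matrix()@np.diag([1,-1,-1.])
    rv=Ro.from_matrix(R.T@Rt).as_rotvec()
    print("t%.2f tcp"%s["clock"],p.round(4),"tool err mm",(d*1000).round(1),"turn",rv.round(3),"F",np.round(s["contact_force"],1),"gap%.4f"%s["finger_gap"])
    print(" r %.3f->%.3f daz %.3f"%(np.hypot(*p[:2]),np.hypot(*xy),az1-az0),"tooltip-tilt",R[:,2].round(3),"q",s["q"].round(2))
E
python3 - <<'E'
from cell import ctrl
from h import *
plan(ctrl,"tower",.35)
E
```

```text
t0.20 tcp [ 0.2217 -0.5841  0.4042] tool err mm [ 522.1 -785.4   55.1] turn [-1.000e-03 -1.000e-03 -1.869e+00] F [-0.   0.7  0.1] gap0.0883
 r 0.625->0.546 daz 1.869 tooltip-tilt [-0.     0.001 -1.   ] q [ 1.24  0.69 -0.19  1.57  0.16  0.9  -0.22]
```

Emit:
drive_tool(
  deltas=[
    [0.04, -0.004, 0, 0, 0, -0.065, -1],
    [0.04, -0.004, 0, 0, 0, -0.065, -1],
    [0.04, -0.004, 0, 0, 0, -0.065, -1],
    [0.04, -0.004, 0, 0, 0, -0.065, -1],
    [0.04, -0.004, 0, 0, 0, -0.065, -1],
    [0.04, -0.004, 0, 0, 0, -0.065, -1],
    [0.04, -0.004, 0, 0, 0, -0.065, -1],
    [0.04, -0.004, 0, 0, 0, -0.065, -1],
    [0.04, -0.004, 0, 0, 0, -0.065, -1],
    [0.04, -0.004, 0, 0, 0, -0.065, -1],
  ],
)

```text
clock: 1.03
tcp_pos: [0.5102, -0.3149, 0.3982]
ee_rot: [2.744, 1.527, -0.017]
contact_force: [0.8, 0.3, 0.2]
finger_gap: 0.0879
```

```bash
cat > p.py <<'E'
import sys
from cell import ctrl
from h import *
a=sys.argv[1:]
xy=a[0] if a[0] in T else tuple(map(float,a[0].split(",")))
plan(ctrl,xy,float(a[1]),float(a[2]) if len(a)>2 else None)
E
python3 p.py tower .35
```

```text
t1.03 tcp [ 0.5102 -0.3149  0.3982] tool err mm [ 511.4 -410.    45. ] turn [-0.01   0.006 -1.217] F [0.8 0.3 0.2] gap0.0879
 r 0.600->0.546 daz 1.214 tooltip-tilt [-0.009 -0.006 -1.   ] q [ 0.66  0.67 -0.33  1.65  0.28  0.87 -0.34]
```

Emit:
drive_tool(
  deltas=[
    [0.039, -0.0045, 0, 0, 0, -0.067, -1],
    [0.039, -0.0045, 0, 0, 0, -0.067, -1],
    [0.039, -0.0045, 0, 0, 0, -0.067, -1],
    [0.039, -0.0045, 0, 0, 0, -0.067, -1],
    [0.039, -0.0045, 0, 0, 0, -0.067, -1],
    [0.039, -0.0045, 0, 0, 0, -0.067, -1],
    [0.039, -0.0045, 0, 0, 0, -0.067, -1],
    [0.039, -0.0045, 0, 0, 0, -0.067, -1],
    [0.039, -0.0045, 0, 0, 0, -0.067, -1],
    [0.039, -0.0045, 0, 0, 0, -0.067, -1],
  ],
)

```text
clock: 1.87
tcp_pos: [0.5633, 0.0854, 0.3941]
ee_rot: [2.052, 2.378, -0.009]
contact_force: [0.8, 0.7, -0.3]
finger_gap: 0.0882
```

```bash
python3 p.py tower .35
```

```text
t1.87 tcp [0.5633 0.0854 0.3941] tool err mm [266.9 -94.1  43.2] turn [-0.005  0.004 -0.515] F [ 0.8  0.7 -0.3] gap0.0882
 r 0.570->0.546 daz 0.511 tooltip-tilt [-0.003 -0.005 -1.   ] q [ 0.06  0.66 -0.49  1.74  0.4   0.85 -0.47]
```

Emit:
drive_tool(
  deltas=[
    [0.036, -0.004, 0, 0, 0, -0.064, -1],
    [0.036, -0.004, 0, 0, 0, -0.064, -1],
    [0.036, -0.004, 0, 0, 0, -0.064, -1],
    [0.036, -0.004, 0, 0, 0, -0.064, -1],
    [0.036, -0.004, 0, 0, 0, -0.064, -1],
    [0.036, -0.004, 0, 0, 0, -0.064, -1],
    [0.036, -0.004, 0, 0, 0, -0.064, -1],
    [0.03, -0.004, 0, 0, 0, -0.064, -1],
    [0, 0, 0, 0, 0, 0, -1],
    [0, 0, 0, 0, 0, 0, -1],
  ],
)

```text
clock: 2.7
tcp_pos: [0.4192, 0.3545, 0.3933]
ee_rot: [-1.32, -2.845, -0.003]
contact_force: [0.8, -0.3, -0.5]
finger_gap: 0.0883
```

```bash
python3 p.py tower .28; python3 - <<'E'
from cell import ctrl
import cv2,numpy as np
a=ctrl.grab_frame("scene")["frame"];b=ctrl.grab_frame("top")["frame"]
cv2.imwrite("pics/t1.png",np.hstack([cv2.resize(a[180:380,180:380],(400,400)),cv2.resize(b[130:280,120:270],(400,400))]))
E
```

```text
t2.70 tcp [0.4192 0.3545 0.3933] tool err mm [-22.8  -3.3 113.2] turn [-0.    -0.006  0.041] F [ 0.8 -0.3 -0.5] gap0.0883
 r 0.549->0.546 daz -0.041 tooltip-tilt [-0.004  0.004 -1.   ] q [-0.41  0.66 -0.62  1.8   0.49  0.84 -0.57]
```

View pics/t1.png

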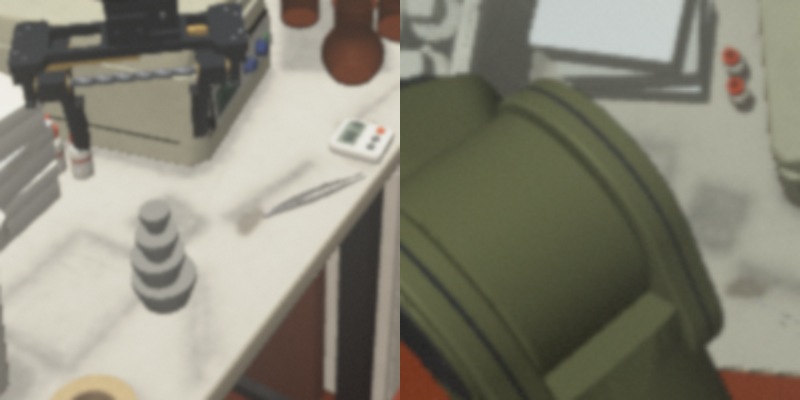

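```bash
python3 - <<'E'
from h import *
def tri(s,t):
    f=lambda X:np.r_[proj("scene",X)[0]-s,proj("top",X)[0]-t]
    r=least_squares(f,[.5,0,.1]);return r.x.round(3),np.abs(r.fun).max().round(1)
b=cv2.imread("pics/top0.png");a=cv2.imread("pics/scene0.png")
cv2.imwrite("pics/t2.png",np.hstack([cv2.resize(a[200:300,95:225],None,fx=3,fy=3),cv2.resize(b[95:195,155:255],None,fx=3,fy=3)]))
E
```

```text
(no output)
```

View pics/t2.png

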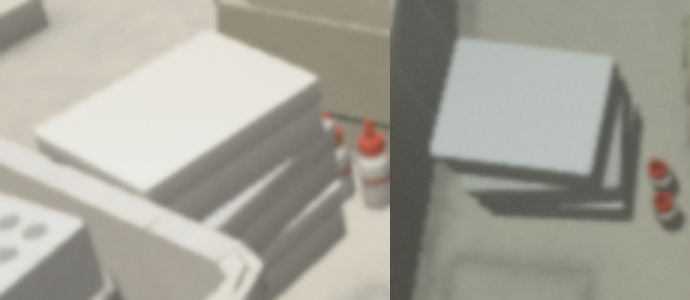

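```bash
python3 - <<'E'
from h import *
def tri(s,t):
    f=lambda X:np.r_[proj("scene",X)[0]-s,proj("top",X)[0]-t]
    r=least_squares(f,[.5,0,.1]);return r.x.round(3),np.abs(r.fun).max().round(1)
print(tri((201,226.7),(222.3,154.3)),tri((210,276.7),(235.7,166.7)),tri((144,265),(169,146.7)))
print(cast("top",(188,165),.03))
E
```

```text
(array([0.627, 0.273, 0.151]), np.float64(0.8)) (array([0.638, 0.267, 0.001]), np.float64(0.6)) (array([0.633, 0.424, 0.15 ]), np.float64(0.0))
[[0.62213799 0.40884076 0.03      ]]
```

Emit:
drive_tool(
  deltas=[
    [-0.023, -0.003, 0, 0, 0, 0.041, -1],
    [0, 0, 0.02, 0, 0, 0, -1],
    [0, 0, 0.02, 0, 0, 0, -1],
    [0, 0, 0.02, 0, 0, 0, -1],
    [0, 0, 0.01, 0, 0, 0, -1],
    [0, 0, 0, 0, 0, 0, -1],
    [0, 0, 0, 0, 0, 0, -1],
    [0, 0, 0, 0, 0, 0, -1],
    [0, 0, 0, 0, 0, 0, -1],
    [0, 0, 0, 0, 0, 0, -1],
  ],
)

```text
clock: 3.63
tcp_pos: [0.4434, 0.3239, 0.3229]
ee_rot: [1.42, 2.797, 0.005]
contact_force: [-1.1, -0.8, 0.2]
finger_gap: 0.0879
```

```bash
python3 p.py tower .28; python3 - <<'E'
from cell import ctrl
import cv2,numpy as np
a=ctrl.grab_frame("scene")["frame"]
cv2.imwrite("pics/t3.png",cv2.resize(a[230:350,180:340],(800,600),interpolation=cv2.INTER_CUBIC))
E
```

```text
t3.63 tcp [0.4434 0.3239 0.3229] tool err mm [16.8 -3.4 42.8] turn [ 0.005  0.003 -0.031] F [-1.1 -0.8  0.2] gap0.0879
 r 0.549->0.546 daz 0.031 tooltip-tilt [ 0.006  0.001 -1.   ] q [-0.4   0.75 -0.53  1.87  0.58  0.68 -0.65]
```

View pics/t3.png

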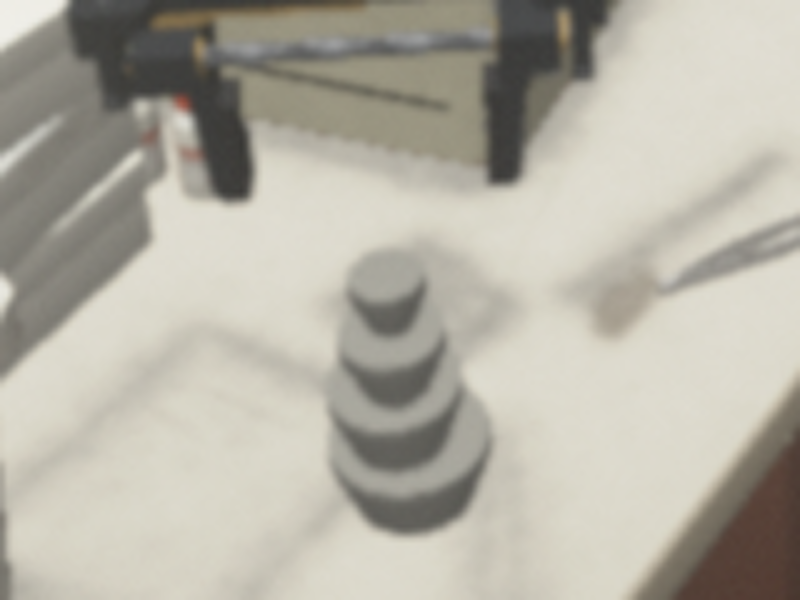

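Emit:
drive_tool(
  deltas=[
    [0.006, -0.001, 0, 0, 0, -0.011, -1],
    [0.004, -0.001, 0, 0, 0, -0.008, -1],
    [0.003, -0.001, 0, 0, 0, -0.005, -1],
    [0, 0, 0, 0, 0, 0, -1],
    [0, 0, 0, 0, 0, 0, -1],
    [0, 0, 0, 0, 0, 0, -1],
    [0, 0, 0, 0, 0, 0, -1],
    [0, 0, 0, 0, 0, 0, -1],
    [0, 0, 0, 0, 0, 0, -1],
    [0, 0, 0, 0, 0, 0, -1],
  ],
)

```text
clock: 4.52
tcp_pos: [0.4316, 0.3349, 0.3247]
ee_rot: [1.38, 2.816, 0.01]
contact_force: [-0.3, 0.7, -0.1]
finger_gap: 0.0884
```

```bash
python3 p.py tower .28
```

```text
t4.52 tcp [0.4316 0.3349 0.3247] tool err mm [ 0.9 -0.5 44.7] turn [ 0.008  0.002 -0.002] F [-0.3  0.7 -0.1] gap0.0884
 r 0.546->0.546 daz 0.002 tooltip-tilt [ 0.008  0.003 -1.   ] q [-0.43  0.74 -0.53  1.87  0.59  0.68 -0.66]
```

Emit:
drive_tool(
  deltas=[
    [0, 0, 0.008, 0.004, 0, 0, -1],
    [0, 0, 0.01, 0.004, 0, 0, -1],
    [0, 0, 0.01, 0, 0, 0, -1],
    [0, 0, 0.008, 0, 0, 0, -1],
    [0, 0, 0.004, 0, 0, 0, -1],
    [0, 0, 0.002, 0, 0, 0, -1],
    [0, 0, 0, 0, 0, 0, -1],
    [0, 0, 0, 0, 0, 0, -1],
    [0, 0, 0, 0, 0, 0, -1],
    [0, 0, 0, 0, 0, 0, -1],
  ],
)

```text
clock: 5.35
tcp_pos: [0.4317, 0.3344, 0.2766]
ee_rot: [1.382, 2.82, -0.006]
contact_force: [-0.3, -1.1, -0.6]
finger_gap: 0.088
```

```bash
python3 p.py tower .28; python3 - <<'E'
from cell import ctrl
import cv2,numpy as np
a=ctrl.grab_frame("scene")["frame"]
cv2.imwrite("pics/t4.png",cv2.resize(a[230:350,180:340],(800,600),interpolation=cv2.INTER_CUBIC))
E
```

```text
t5.35 tcp [0.4317 0.3344 0.2766] tool err mm [ 1.3  0.1 -3.4] turn [-0.003  0.002 -0.002] F [-0.3 -1.1 -0.6] gap0.0880
 r 0.546->0.546 daz 0.002 tooltip-tilt [-0.001 -0.004 -1.   ] q [-0.46  0.81 -0.48  1.9   0.65  0.59 -0.71]
```

View pics/t4.png

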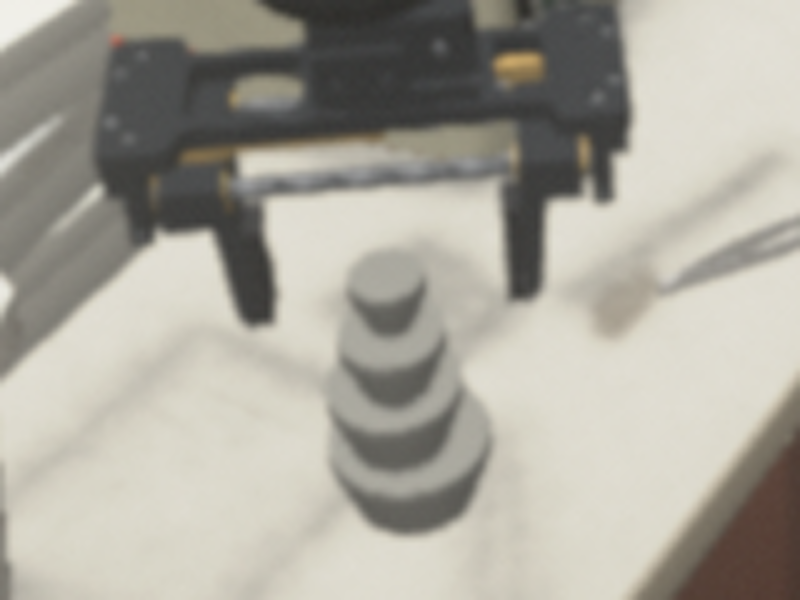

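Emit:
drive_tool(
  deltas=[
    [0.001, 0, -0.003, 0, 0, 0, -1],
    [0, 0, 0, 0, 0, 0, 0],
    [0, 0, 0, 0, 0, 0, 0.5],
    [0, 0, 0, 0, 0, 0, 1],
    [0, 0, 0, 0, 0, 0, 1],
    [0, 0, 0, 0, 0, 0, 1],
    [0, 0, 0, 0, 0, 0, 1],
    [0, 0, 0, 0, 0, 0, 1],
    [0, 0, 0, 0, 0, 0, 1],
    [0, 0, 0, 0, 0, 0, 1],
  ],
)

```text
clock: 6.23
tcp_pos: [0.4314, 0.3355, 0.2813]
ee_rot: [1.382, 2.819, -0.002]
contact_force: [-0.1, 0.5, -0.3]
finger_gap: 0.0301
```

```bash
python3 p.py tower .28
```

```text
t6.23 tcp [0.4314 0.3355 0.2813] tool err mm [ 0.3 -0.3  1.3] turn [-0.     0.002 -0.003] F [-0.1  0.5 -0.3] gap0.0301
 r 0.546->0.546 daz 0.000 tooltip-tilt [ 0.001 -0.002 -1.   ] q [-0.46  0.81 -0.48  1.9   0.64  0.59 -0.71]
```

Emit:
drive_tool(
  deltas=[
    [0, 0, -0.004, 0, 0, 0, 1],
    [0, 0, -0.008, 0, 0, 0, 1],
    [0, 0, -0.015, 0, 0, 0, 1],
    [0, 0, -0.018, 0, 0, 0, 1],
    [0, 0, -0.018, 0, 0, 0, 1],
    [0, 0, -0.018, 0, 0, 0, 1],
    [0, 0, -0.012, 0, 0, 0, 1],
    [0, 0, -0.006, 0, 0, 0, 1],
    [0, 0, 0, 0, 0, 0, 1],
    [0, 0, 0, 0, 0, 0, 1],
  ],
)

```text
clock: 7.07
tcp_pos: [0.4304, 0.3355, 0.3886]
ee_rot: [1.381, 2.82, -0.003]
contact_force: [-0.3, 0.0, -0.8]
finger_gap: 0.0282
```

```bash
python3 p.py narrow .38; python3 - <<'E'
from cell import ctrl
import cv2,numpy as np
a=ctrl.grab_frame("scene")["frame"]
cv2.imwrite("pics/t5.png",cv2.resize(a[200:350,180:340],(640,600),interpolation=cv2.INTER_CUBIC))
E
```

```text
t7.07 tcp [0.4304 0.3355 0.3886] tool err mm [-554.8 -217.3   10. ] turn [0.    0.002 1.035] F [-0.3  0.  -0.8] gap0.0282
 r 0.546->0.644 daz -1.037 tooltip-tilt [ 0.    -0.002 -1.   ] q [-0.38  0.66 -0.61  1.81  0.5   0.83 -0.58]
```

View pics/t5.png

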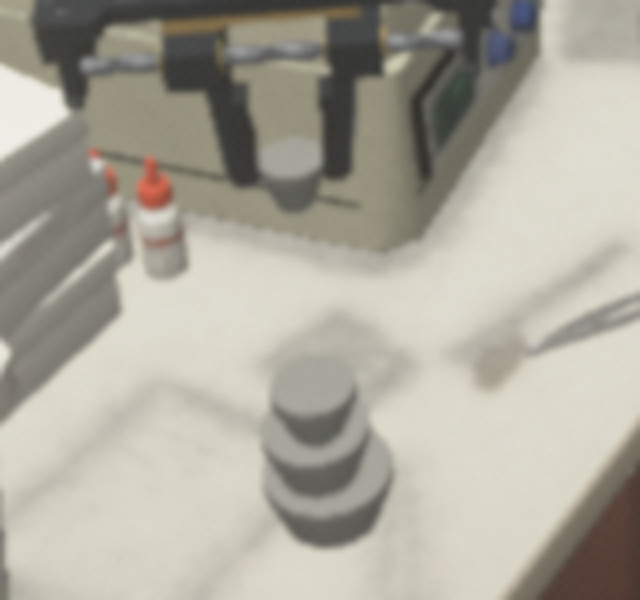

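Emit:
drive_tool(
  deltas=[
    [-0.015, 0, -0.005, 0, 0, 0.03, 1],
    [-0.03, 0, -0.006, 0, 0, 0.058, 1],
    [-0.036, 0, -0.006, 0, 0, 0.066, 1],
    [-0.036, 0, -0.006, 0, 0, 0.066, 1],
    [-0.036, 0, -0.006, 0, 0, 0.066, 1],
    [-0.036, 0, -0.006, 0, 0, 0.066, 1],
    [-0.036, 0, -0.003, 0, 0, 0.066, 1],
    [-0.036, 0, 0, 0, 0, 0.066, 1],
    [-0.036, 0, 0, 0, 0, 0.066, 1],
    [-0.036, 0, 0, 0, 0, 0.066, 1],
  ],
)

```text
clock: 7.95
tcp_pos: [0.5534, 0.0278, 0.4186]
ee_rot: [-2.17, -2.256, 0.014]
contact_force: [0.8, 0.1, -0.1]
finger_gap: 0.0285
```

```bash
python3 p.py narrow .38
```

```text
t7.95 tcp [0.5534 0.0278 0.4186] tool err mm [-265.5   35.9   37.5] turn [-0.015  0.001  0.414] F [ 0.8  0.1 -0.1] gap0.0285
 r 0.554->0.644 daz -0.426 tooltip-tilt [-0.015  0.002 -1.   ] q [ 0.16  0.61 -0.49  1.75  0.35  0.88 -0.44]
```

Emit:
drive_tool(
  deltas=[
    [-0.037, 0.012, 0, -0.004, 0, 0.06, 1],
    [-0.037, 0.012, 0, -0.004, 0, 0.06, 1],
    [-0.037, 0.012, 0, -0.004, 0, 0.06, 1],
    [-0.037, 0.012, 0, 0, 0, 0.06, 1],
    [-0.035, 0.012, 0, 0, 0, 0.055, 1],
    [-0.03, 0.01, 0, 0, 0, 0.045, 1],
    [-0.018, 0.006, 0, 0, 0, 0.025, 1],
    [-0.008, 0.004, 0, 0, 0, 0.01, 1],
    [0, 0, 0, 0, 0, 0, 1],
    [0, 0, 0, 0, 0, 0, 1],
  ],
)

```text
clock: 8.78
tcp_pos: [0.5969, -0.2421, 0.4055]
ee_rot: [-2.584, -1.769, 0.033]
contact_force: [0.2, 0.4, 0.5]
finger_gap: 0.0288
```

```bash
python3 p.py narrow .38
```

```text
t8.78 tcp [ 0.5969 -0.2421  0.4055] tool err mm [ 6.7  0.3 25.4] turn [-0.02   0.012  0.005] F [0.2 0.4 0.5] gap0.0288
 r 0.644->0.644 daz 0.010 tooltip-tilt [-0.023 -0.004 -1.   ] q [ 0.51  0.73 -0.37  1.49  0.3   1.   -0.32]
```

Emit:
drive_tool(
  deltas=[
    [0.003, 0, 0.006, -0.008, 0.004, 0.003, 1],
    [0.002, 0, 0.012, -0.008, 0.004, 0.002, 1],
    [0.001, 0, 0.015, -0.004, 0.003, 0, 1],
    [0, 0, 0.015, 0, 0, 0, 1],
    [0, 0, 0.012, 0, 0, 0, 1],
    [0, 0, 0.006, 0, 0, 0, 1],
    [0, 0, 0.003, 0, 0, 0, 1],
    [0, 0, 0, 0, 0, 0, 1],
    [0, 0, 0, 0, 0, 0, 1],
    [0, 0, 0, 0, 0, 0, 1],
  ],
)

```text
clock: 9.62
tcp_pos: [0.6021, -0.2141, 0.3331]
ee_rot: [-2.563, -1.801, -0.018]
contact_force: [0.8, -0.1, -0.1]
finger_gap: 0.0288
```

```bash
python3 p.py narrow .325; cat > v.py <<'E'
import sys
from cell import ctrl
import cv2,numpy as np
n,x0,y0,x1,y1,o=sys.argv[1:]
x0,y0,x1,y1=map(int,(x0,y0,x1,y1))
a=ctrl.grab_frame(n)["frame"]
s=min(780/(x1-x0),580/(y1-y0));s=int(s)
cv2.imwrite(f"pics/raw_{o}.png",a)
cv2.imwrite(f"pics/{o}.png",cv2.resize(a[y0:y1,x0:x1],None,fx=s,fy=s,interpolation=cv2.INTER_CUBIC));print("scale",s)
E
python3 v.py scene 290 95 410 225 n1
```

```text
t9.62 tcp [ 0.6021 -0.2141  0.3331] tool err mm [-21.8   4.5   7.8] turn [-0.001 -0.015  0.03 ] F [ 0.8 -0.1 -0.1] gap0.0288
 r 0.639->0.644 daz -0.034 tooltip-tilt [ 0.005  0.014 -1.   ] q [ 0.47  0.81 -0.36  1.58  0.34  0.81 -0.37]
scale 4
```

View pics/n1.png

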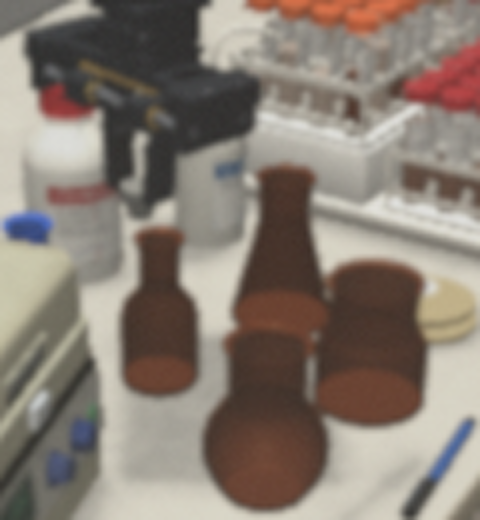

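Emit:
drive_tool(
  deltas=[
    [-0.005, 0.001, 0, 0, -0.005, 0.008, 1],
    [-0.006, 0.001, 0, 0, -0.005, 0.008, 1],
    [-0.004, 0.001, 0, 0, -0.003, 0.007, 1],
    [-0.002, 0.001, 0, 0, 0, 0.004, 1],
    [0, 0, 0, 0, 0, 0, 1],
    [0, 0, 0, 0, 0, 0, 1],
    [0, 0, 0, 0, 0, 0, 1],
    [0, 0, 0, 0, 0, 0, 1],
    [0, 0, 0, 0, 0, 0, 1],
    [0, 0, 0, 0, 0, 0, 1],
  ],
)

```text
clock: 10.5
tcp_pos: [0.6, -0.2353, 0.3353]
ee_rot: [2.597, 1.761, 0.003]
contact_force: [0.7, -0.3, 0.2]
finger_gap: 0.0288
```

```bash
python3 p.py narrow .325;python3 v.py scene 290 95 410 225 n2
```

```text
t10.50 tcp [ 0.6    -0.2353  0.3353] tool err mm [-1.  -0.7 10.3] turn [ 0.004  0.    -0.004] F [ 0.7 -0.3  0.2] gap0.0288
 r 0.645->0.644 daz -0.002 tooltip-tilt [ 0.004 -0.002 -1.   ] q [ 0.48  0.81 -0.34  1.56  0.34  0.82 -0.37]
scale 4
```

View pics/n2.png

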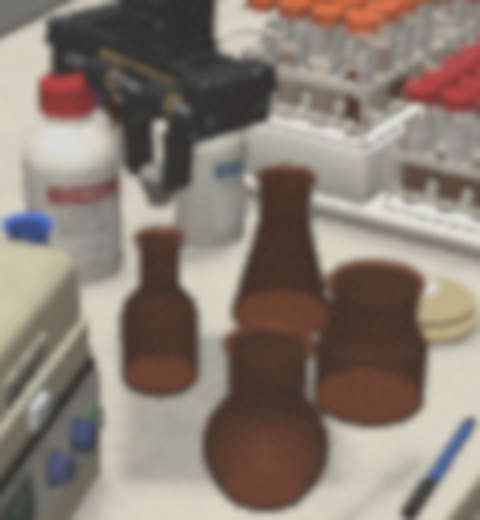

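Emit:
drive_tool(
  deltas=[
    [-0.001, -0.001, 0.004, 0.002, 0, 0, 1],
    [0, 0, 0.005, 0.002, 0, 0, 1],
    [0, 0, 0.005, 0, 0, 0, 1],
    [0, 0, 0.004, 0, 0, 0, 1],
    [0, 0, 0.002, 0, 0, 0, 1],
    [0, 0, 0, 0, 0, 0, 1],
    [0, 0, 0, 0, 0, 0, 1],
    [0, 0, 0, 0, 0, 0, 1],
    [0, 0, 0, 0, 0, 0, 1],
    [0, 0, 0, 0, 0, 0, 1],
  ],
)

```text
clock: 11.38
tcp_pos: [0.5986, -0.2353, 0.3123]
ee_rot: [-2.598, -1.764, 0.002]
contact_force: [0.5, -0.5, -1.0]
finger_gap: 0.0286
```

```bash
python3 p.py narrow .295;python3 v.py scene 300 110 370 170 n3;python3 v.py top 355 135 455 215 n3t
```

```text
t11.38 tcp [ 0.5986 -0.2353  0.3123] tool err mm [-0.5  0.7 17.3] turn [-0.002  0.    -0.003] F [ 0.5 -0.5 -1. ] gap0.0286
 r 0.643->0.644 daz -0.001 tooltip-tilt [-0.002  0.    -1.   ] q [ 0.48  0.84 -0.33  1.58  0.35  0.78 -0.38]
scale 9
scale 7
```

View pics/n3.png

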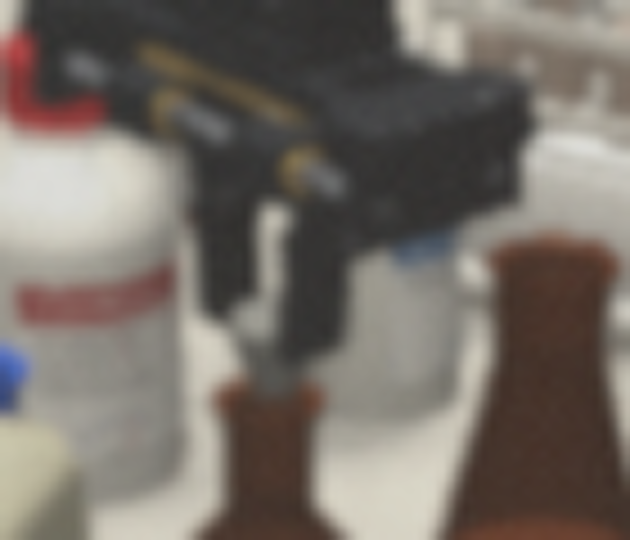

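View pics/n3t.png

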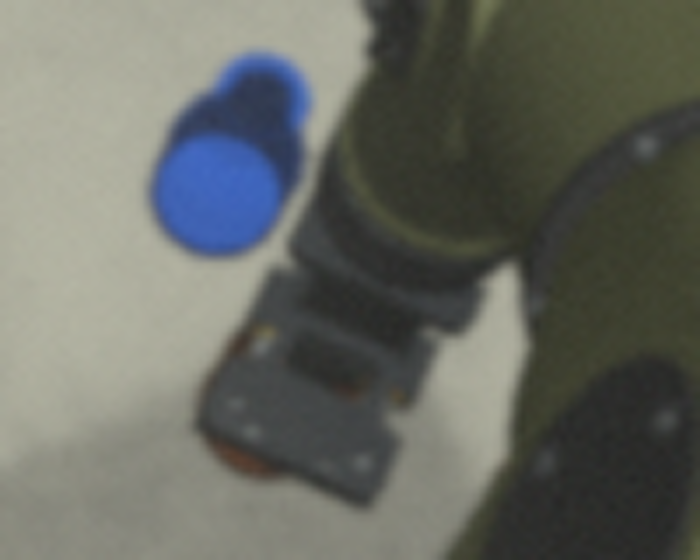

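Emit:
drive_tool(
  deltas=[
    [0, 0, 0.003, 0, 0, 0, 1],
    [0, 0, 0.003, 0, 0, 0, 1],
    [0, 0, 0.002, 0, 0, 0, 1],
    [0, 0, 0.002, 0, 0, 0, 1],
    [0, 0, 0.002, 0, 0, 0, 1],
    [0, 0, 0, 0, 0, 0, 1],
    [0, 0, 0, 0, 0, 0, 1],
    [0, 0, 0, 0, 0, 0, 1],
    [0, 0, 0, 0, 0, 0, 1],
    [0, 0, 0, 0, 0, 0, 1],
  ],
)

```text
clock: 12.32
tcp_pos: [0.5988, -0.2346, 0.2994]
ee_rot: [-2.597, -1.765, -0.0]
contact_force: [-0.6, 0.6, -0.4]
finger_gap: 0.0286
```

```bash
python3 p.py narrow .295;python3 v.py scene 300 110 370 170 n4
```

```text
t12.32 tcp [ 0.5988 -0.2346  0.2994] tool err mm [-1.3  0.7  4.4] turn [-0.001 -0.001 -0.002] F [-0.6  0.6 -0.4] gap0.0286
 r 0.643->0.644 daz -0.002 tooltip-tilt [-0.001  0.001 -1.   ] q [ 0.48  0.85 -0.33  1.59  0.36  0.76 -0.39]
scale 9
```

View pics/n4.png

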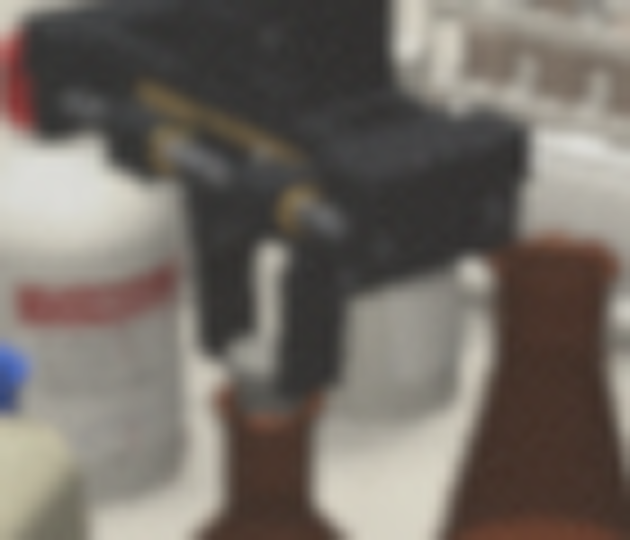

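Emit:
drive_tool(
  deltas=[
    [-0.001, 0, 0.001, 0, 0, 0, 1],
    [0, 0, 0.001, 0, 0, 0, 1],
    [0, 0, 0.001, 0, 0, 0, 1],
    [0, 0, 0.001, 0, 0, 0, 1],
    [0, 0, 0.001, 0, 0, 0, 1],
    [0, 0, 0, 0, 0, 0, 1],
    [0, 0, 0, 0, 0, 0, 1],
    [0, 0, 0, 0, 0, 0, 1],
    [0, 0, 0, 0, 0, 0, 1],
    [0, 0, 0, 0, 0, 0, 1],
  ],
)

```text
clock: 13.2
tcp_pos: [0.599, -0.2349, 0.2946]
ee_rot: [-2.597, -1.765, -0.004]
contact_force: [0.3, 0.8, 0.2]
finger_gap: 0.0285
```

```bash
python3 p.py narrow .295
```

```text
t13.20 tcp [ 0.599  -0.2349  0.2946] tool err mm [-1.1  0.4 -0.4] turn [ 0.    -0.003 -0.001] F [0.3 0.8 0.2] gap0.0285
 r 0.643->0.644 daz -0.002 tooltip-tilt [ 0.001  0.002 -1.   ] q [ 0.48  0.86 -0.33  1.59  0.36  0.75 -0.39]
```

Emit:
drive_tool(
  deltas=[
    [0, 0, 0.001, 0, 0, 0, 1],
    [0, 0, 0.001, 0, 0, 0, 1],
    [0, 0, 0, 0, 0, 0, 1],
    [0, 0, 0, 0, 0, 0, 1],
    [0, 0, 0, 0, 0, 0, 1],
    [0, 0, 0, 0, 0, 0, 1],
    [0, 0, 0, 0, 0, 0, 1],
    [0, 0, 0, 0, 0, 0, 1],
    [0, 0, 0, 0, 0, 0, 1],
    [0, 0, 0, 0, 0, 0, 1],
  ],
)

```text
clock: 14.03
tcp_pos: [0.5994, -0.2346, 0.2937]
ee_rot: [-2.598, -1.766, -0.006]
contact_force: [0.2, 0.7, 2.0]
finger_gap: 0.0288
```

```bash
python3 p.py narrow .295; python3 v.py scene 300 110 370 170 n5
```

```text
t14.03 tcp [ 0.5994 -0.2346  0.2937] tool err mm [-1.4  0.1 -1.3] turn [ 0.002 -0.003 -0.002] F [0.2 0.7 2. ] gap0.0288
 r 0.644->0.644 daz -0.002 tooltip-tilt [ 0.003  0.002 -1.   ] q [ 0.48  0.86 -0.33  1.59  0.36  0.74 -0.39]
scale 9
```

View pics/n5.png

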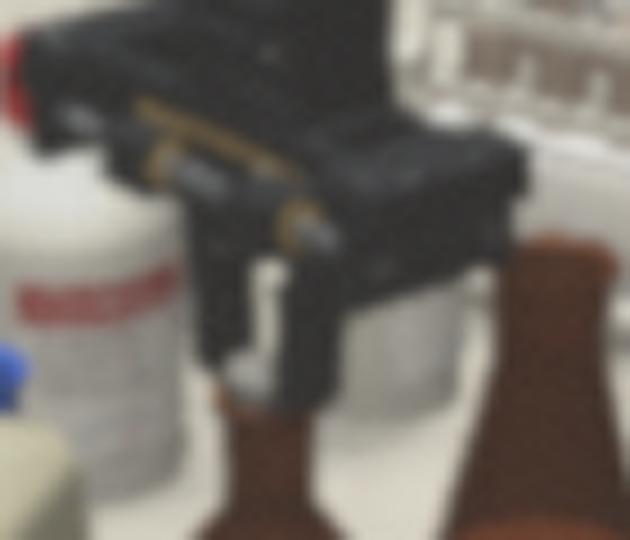

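Emit:
drive_tool(
  deltas=[
    [0, 0, 0, 0, 0, 0, 0.2],
    [0, 0, 0, 0, 0, 0, 0],
    [0, 0, 0, 0, 0, 0, -0.15],
    [0, 0, 0, 0, 0, 0, -0.15],
    [0, 0, 0, 0, 0, 0, -0.15],
    [0, 0, -0.005, 0, 0, 0, -0.15],
    [0, 0, -0.01, 0, 0, 0, -0.15],
    [0, 0, -0.01, 0, 0, 0, -0.15],
    [0, 0, -0.005, 0, 0, 0, -0.15],
    [0, 0, 0, 0, 0, 0, -0.15],
  ],
)

```text
clock: 14.92
tcp_pos: [0.5988, -0.2362, 0.3259]
ee_rot: [2.599, 1.764, 0.002]
contact_force: [-0.2, 0.4, 0.7]
finger_gap: 0.0509
```

```bash
python3 p.py narrow .295; python3 v.py scene 300 110 370 170 n6
```

```text
t14.92 tcp [ 0.5988 -0.2362  0.3259] tool err mm [ 0.2  0.  30.9] turn [ 0.001 -0.001 -0.003] F [-0.2  0.4  0.7] gap0.0509
 r 0.644->0.644 daz 0.000 tooltip-tilt [ 0.001  0.    -1.   ] q [ 0.49  0.82 -0.34  1.57  0.34  0.81 -0.37]
scale 9
```

View pics/n6.png

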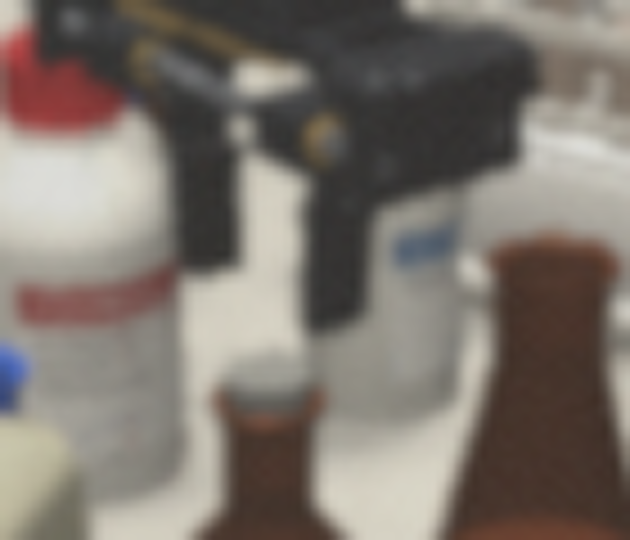

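Emit:
drive_tool(
  deltas=[
    [0, 0, 0, 0, 0, 0, 1],
    [0, 0, 0, 0, 0, 0, 1],
    [0, 0, 0, 0, 0, 0, 1],
    [0, 0, 0, 0, 0, 0, 1],
    [0, 0, 0.005, 0, 0, 0, 1],
    [0, 0, 0.006, 0, 0, 0, 1],
    [0, 0, 0.005, 0, 0, 0, 1],
    [0, 0, 0.003, 0, 0, 0, 1],
    [0, 0, 0.001, 0, 0, 0, 1],
    [0, 0, 0, 0, 0, 0, 1],
  ],
)

```text
clock: 15.8
tcp_pos: [0.598, -0.236, 0.3015]
ee_rot: [-2.597, -1.764, 0.002]
contact_force: [0.4, -0.1, 0.6]
finger_gap: 0.0005
```

```bash
python3 p.py narrow .301
```

```text
t15.80 tcp [ 0.598  -0.236   0.3015] tool err mm [0.4 1.  0.5] turn [-0.003 -0.    -0.002] F [ 0.4 -0.1  0.6] gap0.0005
 r 0.643->0.644 daz 0.001 tooltip-tilt [-0.002  0.001 -1.   ] q [ 0.48  0.85 -0.33  1.59  0.36  0.76 -0.38]
```

Now a gentle press.

Emit:
drive_tool(
  deltas=[
    [0, 0, 0.001, 0, 0, 0, 1],
    [0, 0, 0.002, 0, 0, 0, 1],
    [0, 0, 0.002, 0, 0, 0, 1],
    [0, 0, 0.003, 0, 0, 0, 1],
    [0, 0, 0.003, 0, 0, 0, 1],
    [0, 0, 0.003, 0, 0, 0, 1],
    [0, 0, 0.003, 0, 0, 0, 1],
    [0, 0, 0.003, 0, 0, 0, 1],
    [0, 0, 0.003, 0, 0, 0, 1],
    [0, 0, 0.003, 0, 0, 0, 1],
  ],
)

```text
clock: 16.63
tcp_pos: [0.6043, -0.2366, 0.3019]
ee_rot: [2.581, 1.747, 0.024]
contact_force: [-2.4, 0.2, 16.5]
finger_gap: 0.0006
```

```bash
python3 p.py narrow .301
```

```text
t16.63 tcp [ 0.6043 -0.2366  0.3019] tool err mm [-1.4 -5.1  0.8] turn [ 0.029  0.001 -0.005] F [-2.4  0.2 16.5] gap0.0006
 r 0.649->0.644 daz -0.002 tooltip-tilt [ 0.026 -0.012 -1.   ] q [ 0.47  0.85 -0.32  1.59  0.37  0.73 -0.4 ]
```

Emit:
drive_tool(
  deltas=[
    [0, 0, -0.004, 0, 0, 0, 1],
    [0, 0, -0.008, 0.01, 0, 0, 1],
    [0, 0, -0.012, 0.01, 0, 0, 1],
    [0, 0, -0.012, 0, 0, 0, 1],
    [0, 0, -0.012, 0, 0, 0, 0.5],
    [0, 0, -0.012, 0, 0, 0, 0],
    [0, 0, -0.006, 0, 0, 0, -1],
    [0, 0, 0, 0, 0, 0, -1],
    [0, 0, 0, 0, 0, 0, -1],
    [0, 0, 0, 0, 0, 0, -1],
  ],
)

```text
clock: 17.47
tcp_pos: [0.6038, -0.236, 0.3749]
ee_rot: [2.592, 1.754, 0.011]
contact_force: [0.1, 0.1, -0.3]
finger_gap: 0.0382
```

```bash
python3 p.py tower .38; python3 v.py scene 300 130 370 190 n7
```

```text
t17.47 tcp [ 0.6038 -0.236   0.3749] tool err mm [ 466.4 -372.6  -10.7] turn [ 0.012  0.008 -1.042] F [ 0.1  0.1 -0.3] gap0.0382
 r 0.648->0.546 daz 1.034 tooltip-tilt [ 0.013 -0.006 -1.   ] q [ 0.49  0.77 -0.36  1.52  0.32  0.9  -0.35]
scale 9
```

View pics/n7.png

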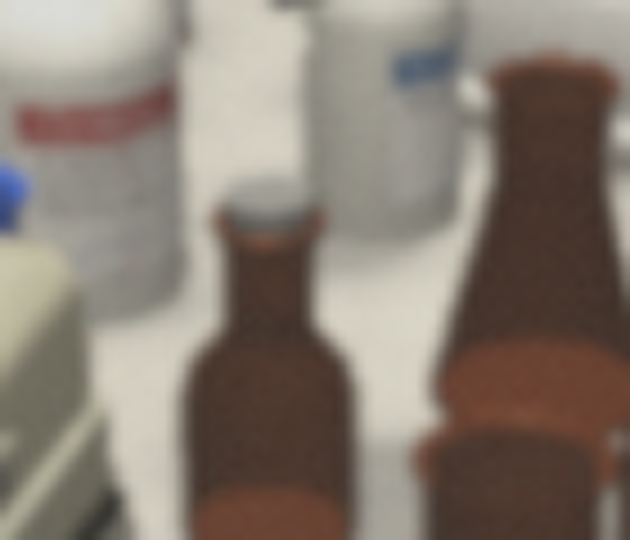

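Emit:
drive_tool(
  deltas=[
    [0.02, -0.006, -0.008, 0.006, 0.004, -0.03, -1],
    [0.038, -0.009, -0.008, 0.006, 0.004, -0.06, -1],
    [0.038, -0.009, -0.008, 0, 0, -0.06, -1],
    [0.038, -0.009, -0.006, 0, 0, -0.062, -1],
    [0.038, -0.009, -0.003, 0, 0, -0.063, -1],
    [0.038, -0.008, 0, 0, 0, -0.064, -1],
    [0.038, -0.008, 0, 0, 0, -0.065, -1],
    [0.038, -0.008, 0, 0, 0, -0.066, -1],
    [0.038, -0.008, 0, 0, 0, -0.066, -1],
    [0.038, -0.008, 0, 0, 0, -0.066, -1],
  ],
)

```text
clock: 18.35
tcp_pos: [0.5612, 0.138, 0.4046]
ee_rot: [-1.939, -2.464, 0.0]
contact_force: [0.3, 0.1, -0.1]
finger_gap: 0.0881
```

```bash
python3 p.py tower .38
```

```text
t18.35 tcp [0.5612 0.138  0.4046] tool err mm [222.5 -79.9  25.9] turn [-0.003 -0.005 -0.424] F [ 0.3  0.1 -0.1] gap0.0881
 r 0.578->0.546 daz 0.420 tooltip-tilt [-0.005  0.004 -1.   ] q [-0.02  0.66 -0.52  1.7   0.4   0.89 -0.46]
```

Emit:
drive_tool(
  deltas=[
    [0.037, -0.007, 0, 0, 0, -0.066, -1],
    [0.037, -0.007, 0, 0, 0, -0.066, -1],
    [0.035, -0.007, 0, 0, 0, -0.064, -1],
    [0.03, -0.006, 0, 0, 0, -0.055, -1],
    [0.025, -0.005, 0, 0, 0, -0.045, -1],
    [0.018, -0.004, 0, 0, 0, -0.033, -1],
    [0.012, -0.003, 0, 0, 0, -0.022, -1],
    [0.006, -0.001, 0, 0, 0, -0.011, -1],
    [0, 0, 0, 0, 0, 0, -1],
    [0, 0, 0, 0, 0, 0, -1],
  ],
)

```text
clock: 19.18
tcp_pos: [0.4282, 0.328, 0.4059]
ee_rot: [-1.384, -2.8, -0.006]
contact_force: [1.2, -0.0, -0.0]
finger_gap: 0.088
```

```bash
python3 p.py .430,.337 .254;python3 v.py scene 230 270 290 340 k1; python3 - <<'E'
from h import *
a=cv2.imread("pics/raw_k1.png")
g=cv2.GaussianBlur(cv2.cvtColor(a,cv2.COLOR_BGR2GRAY),(0,0),.6).astype(float)
L=[(.096,.021,297.5,304.5),(.066,.027,309,317),(.034,.033,321,330)]
for z,r,lo,hi in L:
    P=[]
    for x in range(240,280):
        for y in range(275,338):
            if g[y,x]>=122>g[y+1,x] and g[y+3,x]<112:
                v=y+(g[y,x]-122)/(g[y,x]-g[y+1,x])
                if lo<=v<=hi:P.append((x,v))
    C=cast("scene",P,z)[:,:2]
    s=least_squares(lambda v:np.hypot(*(C-v).T)-r,(.431,.335),loss="soft_l1",f_scale=.002)
    print(z,s.x,np.abs(s.fun).mean(),len(P))
E
```

```text
t19.18 tcp [0.4282 0.328  0.4059] tool err mm [  3.4   7.5 151.9] turn [-0.004 -0.018 -0.012] F [ 1.2 -0.  -0. ] gap0.0880
 r 0.539->0.546 daz 0.011 tooltip-tilt [-0.014  0.012 -1.   ] q [-0.36  0.63 -0.63  1.81  0.45  0.85 -0.54]
scale 8
0.096 [0.4294909 0.3386482] 0.00014485380351938356 15
0.066 [0.43284377 0.337068  ] 0.00019678139288083026 19
0.034 [0.43190358 0.33224786] 0.00024353032555674787 23
```

View pics/k1.png

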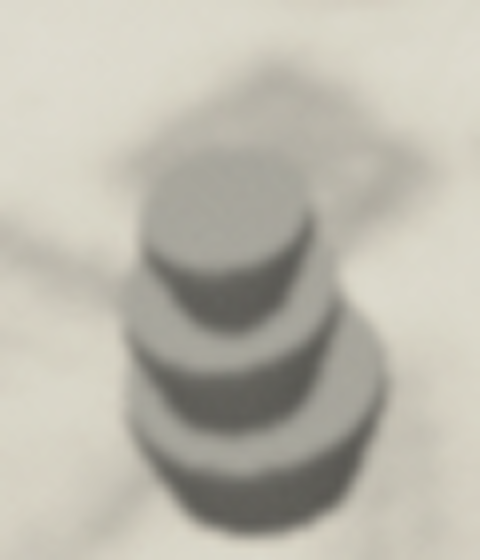

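Emit:
drive_tool(
  deltas=[
    [0.001, 0.002, 0.01, -0.002, -0.006, -0.006, -1],
    [0.001, 0.002, 0.02, 0, -0.006, -0.006, -1],
    [0.001, 0.002, 0.02, 0, -0.005, 0, -1],
    [0, 0.001, 0.018, 0, 0, 0, -1],
    [0, 0, 0.01, 0, 0, 0, -1],
    [0, 0, 0.005, 0, 0, 0, -1],
    [0, 0, 0.002, 0, 0, 0, -1],
    [0, 0, 0, 0, 0, 0, -1],
    [0, 0, 0, 0, 0, 0, -1],
    [0, 0, 0, 0, 0, 0, -1],
  ],
)

```text
clock: 20.07
tcp_pos: [0.4405, 0.3276, 0.3147]
ee_rot: [1.399, 2.805, -0.004]
contact_force: [0.3, -0.4, 0.3]
finger_gap: 0.0883
```

```bash
python3 p.py .430,.337 .254
```

```text
t20.07 tcp [0.4405 0.3276 0.3147] tool err mm [14.3 -2.8 60.6] turn [ 0.001  0.007 -0.019] F [ 0.3 -0.4  0.3] gap0.0883
 r 0.549->0.546 daz 0.025 tooltip-tilt [ 0.005 -0.006 -1.   ] q [-0.42  0.76 -0.51  1.87  0.59  0.67 -0.65]
```

Emit:
drive_tool(
  deltas=[
    [0.005, -0.001, 0, 0, 0.003, -0.007, -1],
    [0.004, -0.001, 0, 0, 0.003, -0.006, -1],
    [0.003, -0.001, 0.005, 0, 0, -0.003, -1],
    [0.001, 0, 0.01, 0, 0, 0, -1],
    [0, 0, 0.012, 0, 0, 0, -1],
    [0, 0, 0.01, 0, 0, 0, -1],
    [0, 0, 0.006, 0, 0, 0, -1],
    [0, 0, 0.003, 0, 0, 0, -1],
    [0, 0, 0, 0, 0, 0, -1],
    [0, 0, 0, 0, 0, 0, -1],
  ],
)

```text
clock: 20.9
tcp_pos: [0.4287, 0.3389, 0.2664]
ee_rot: [1.373, 2.824, 0.007]
contact_force: [-0.7, -0.5, -0.1]
finger_gap: 0.0881
```

```bash
python3 p.py .430,.337 .254
```

```text
t20.90 tcp [0.4287 0.3389 0.2664] tool err mm [-2.3 -0.2 12.4] turn [ 0.005 -0.     0.001] F [-0.7 -0.5 -0.1] gap0.0881
 r 0.546->0.546 daz -0.004 tooltip-tilt [ 0.004  0.003 -1.   ] q [-0.49  0.83 -0.45  1.91  0.66  0.55 -0.72]
```

Emit:
drive_tool(
  deltas=[
    [-0.001, 0, 0.003, 0.003, 0, 0, -1],
    [-0.001, 0, 0.003, 0.002, 0, 0, -1],
    [0, 0, 0.003, 0, 0, 0, -1],
    [0, 0, 0.002, 0, 0, 0, -1],
    [0, 0, 0.001, 0, 0, 0, -1],
    [0, 0, 0, 0, 0, 0, -1],
    [0, 0, 0, 0, 0, 0, -1],
    [0, 0, 0, 0, 0, 0, -1],
    [0, 0, 0, 0, 0, 0, -1],
    [0, 0, 0, 0, 0, 0, -1],
  ],
)

```text
clock: 21.73
tcp_pos: [0.4308, 0.3373, 0.2545]
ee_rot: [1.375, 2.824, 0.004]
contact_force: [-0.0, -0.0, -0.1]
finger_gap: 0.088
```

```bash
python3 p.py .430,.337 .254
```

```text
t21.73 tcp [0.4308 0.3373 0.2545] tool err mm [ 0.2 -0.8  0.5] turn [ 0.003 -0.001  0.   ] F [-0.  -0.  -0.1] gap0.0880
 r 0.547->0.546 daz 0.000 tooltip-tilt [ 0.002  0.002 -1.   ] q [-0.49  0.85 -0.44  1.91  0.68  0.53 -0.73]
```

Emit:
drive_tool(
  deltas=[
    [0, 0, 0, 0, 0, 0, 0],
    [0, 0, 0, 0, 0, 0, 0.5],
    [0, 0, 0, 0, 0, 0, 1],
    [0, 0, 0, 0, 0, 0, 1],
    [0, 0, 0, 0, 0, 0, 1],
    [0, 0, 0, 0, 0, 0, 1],
    [0, 0, 0, 0, 0, 0, 1],
    [0, 0, -0.004, 0, 0, 0, 1],
    [0, 0, -0.004, 0, 0, 0, 1],
    [0, 0, 0, 0, 0, 0, 1],
  ],
)

```text
clock: 22.57
tcp_pos: [0.4307, 0.3374, 0.2633]
ee_rot: [1.375, 2.825, 0.004]
contact_force: [-0.2, 0.6, 0.2]
finger_gap: 0.0408
```

```bash
python3 p.py .430,.337 .254
```

```text
t22.57 tcp [0.4307 0.3374 0.2633] tool err mm [ 0.1 -0.8  9.3] turn [ 0.002 -0.001  0.   ] F [-0.2  0.6  0.2] gap0.0408
 r 0.547->0.546 daz 0.000 tooltip-tilt [ 0.001  0.002 -1.   ] q [-0.48  0.83 -0.45  1.91  0.66  0.55 -0.72]
```

Emit:
drive_tool(
  deltas=[
    [0, 0, -0.006, 0, 0, 0, 1],
    [0, 0, -0.014, 0, 0, 0, 1],
    [0, 0, -0.02, 0, 0, 0, 1],
    [0, 0, -0.022, 0, 0, 0, 1],
    [0, 0, -0.022, 0, 0, 0, 1],
    [0, 0, -0.02, 0, 0, 0, 1],
    [0, 0, -0.016, 0, 0, 0, 1],
    [0, 0, -0.01, 0, 0, 0, 1],
    [0, 0, -0.005, 0, 0, 0, 1],
    [0, 0, 0, 0, 0, 0, 1],
  ],
)

```text
clock: 23.4
tcp_pos: [0.4294, 0.3365, 0.4083]
ee_rot: [-1.373, -2.826, -0.002]
contact_force: [-0.4, 0.9, -0.5]
finger_gap: 0.0411
```

```bash
python3 p.py cone .36;python3 v.py scene 200 200 320 340 k2
```

```text
t23.40 tcp [0.4294 0.3365 0.4083] tool err mm [-641.4 -336.4   47.4] turn [ 1.000e-03 -1.000e-03  1.256e+00] F [-0.4  0.9 -0.5] gap0.0411
 r 0.546->0.675 daz -1.254 tooltip-tilt [ 0.001  0.001 -1.   ] q [-0.38  0.64 -0.62  1.79  0.47  0.87 -0.55]
scale 4
```

View pics/k2.png

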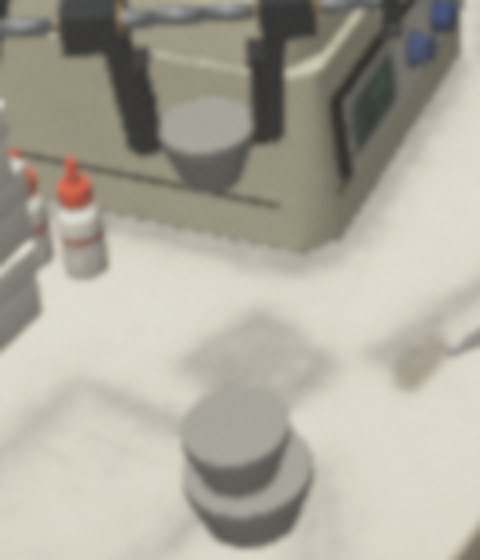

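Emit:
drive_tool(
  deltas=[
    [-0.015, 0, -0.004, 0, 0, 0.03, 1],
    [-0.03, 0, -0.004, 0, 0, 0.058, 1],
    [-0.038, 0, -0.002, 0, 0, 0.069, 1],
    [-0.038, 0, 0, 0, 0, 0.069, 1],
    [-0.038, 0, 0, 0, 0, 0.069, 1],
    [-0.038, 0, 0, 0, 0, 0.069, 1],
    [-0.038, 0, 0, 0, 0, 0.069, 1],
    [-0.038, 0, 0, 0, 0, 0.069, 1],
    [-0.038, 0.002, 0, 0, 0, 0.069, 1],
    [-0.038, 0.004, 0, 0, 0, 0.069, 1],
  ],
)

```text
clock: 24.28
tcp_pos: [0.5614, 0.0145, 0.4075]
ee_rot: [-2.187, -2.235, 0.009]
contact_force: [1.1, 0.6, -0.6]
finger_gap: 0.0408
```

```bash
python3 p.py cone .36
```

```text
t24.28 tcp [0.5614 0.0145 0.4075] tool err mm [-390.2   -7.7   45.1] turn [-0.016 -0.002  0.611] F [ 1.1  0.6 -0.6] gap0.0408
 r 0.562->0.675 daz -0.615 tooltip-tilt [-0.015  0.006 -1.   ] q [ 0.18  0.63 -0.47  1.74  0.35  0.87 -0.43]
```

Emit:
drive_tool(
  deltas=[
    [-0.037, 0.012, 0, -0.004, 0, 0.063, 1],
    [-0.037, 0.012, 0, -0.004, 0, 0.062, 1],
    [-0.037, 0.012, 0, -0.004, 0, 0.061, 1],
    [-0.038, 0.012, 0, -0.003, 0, 0.061, 1],
    [-0.038, 0.012, 0, 0, 0, 0.06, 1],
    [-0.038, 0.012, 0, 0, 0, 0.059, 1],
    [-0.038, 0.011, 0, 0, 0, 0.057, 1],
    [-0.032, 0.01, 0, 0, 0, 0.047, 1],
    [-0.022, 0.007, 0, 0, 0, 0.033, 1],
    [-0.012, 0.003, 0, 0, 0, 0.018, 1],
  ],
)

```text
clock: 25.12
tcp_pos: [0.5819, -0.3491, 0.3915]
ee_rot: [-2.719, -1.549, 0.025]
contact_force: [0.3, -0.1, -0.0]
finger_gap: 0.041
```

```bash
python3 p.py cone .36
```

```text
t25.12 tcp [ 0.5819 -0.3491  0.3915] tool err mm [-32.8  -3.5  31.8] turn [-0.019  0.008  0.054] F [ 0.3 -0.1 -0. ] gap0.0410
 r 0.679->0.675 daz -0.049 tooltip-tilt [-0.02   0.003 -1.   ] q [ 0.63  0.79 -0.32  1.38  0.27  1.03 -0.28]
```

Emit:
drive_tool(
  deltas=[
    [-0.008, -0.001, 0, -0.004, 0.002, 0.015, 1],
    [-0.007, -0.001, 0, -0.004, 0.002, 0.012, 1],
    [-0.006, 0, 0, -0.003, 0, 0.01, 1],
    [-0.004, 0, 0, 0, 0, 0.006, 1],
    [-0.002, 0, 0, 0, 0, 0.003, 1],
    [0, 0, 0, 0, 0, 0, 1],
    [0, 0, 0, 0, 0, 0, 1],
    [0, 0, 0, 0, 0, 0, 1],
    [0, 0, 0, 0, 0, 0, 1],
    [0, 0, 0, 0, 0, 0, 1],
  ],
)

```text
clock: 25.95
tcp_pos: [0.5658, -0.366, 0.3894]
ee_rot: [-2.751, -1.494, 0.01]
contact_force: [0.2, -0.4, 0.1]
finger_gap: 0.0406
```

```bash
python3 p.py cone .335
```

```text
t25.95 tcp [ 0.5658 -0.366   0.3894] tool err mm [-10.3   2.3  54.4] turn [-0.013  0.     0.014] F [ 0.2 -0.4  0.1] gap0.0406
 r 0.674->0.675 daz -0.015 tooltip-tilt [-0.011  0.007 -1.   ] q [ 0.67  0.79 -0.32  1.41  0.26  1.   -0.29]
```

Emit:
drive_tool(
  deltas=[
    [-0.003, 0.001, 0.004, -0.004, 0, 0.005, 1],
    [-0.003, 0.001, 0.008, -0.004, 0, 0.005, 1],
    [-0.002, 0, 0.01, -0.003, 0, 0.003, 1],
    [-0.001, 0, 0.01, 0, 0, 0, 1],
    [0, 0, 0.008, 0, 0, 0, 1],
    [0, 0, 0.005, 0, 0, 0, 1],
    [0, 0, 0.003, 0, 0, 0, 1],
    [0, 0, 0.001, 0, 0, 0, 1],
    [0, 0, 0, 0, 0, 0, 1],
    [0, 0, 0, 0, 0, 0, 1],
  ],
)

```text
clock: 26.78
tcp_pos: [0.5622, -0.3752, 0.3343]
ee_rot: [-2.769, -1.479, 0.002]
contact_force: [0.0, -0.0, -0.2]
finger_gap: 0.0409
```

```bash
python3 p.py cone .322;python3 v.py scene 320 90 400 170 k3
```

```text
t26.78 tcp [ 0.5622 -0.3752  0.3343] tool err mm [-0.6 -0.4 12.3] turn [-0.002  0.    -0.   ] F [ 0.  -0.  -0.2] gap0.0409
 r 0.676->0.675 daz -0.001 tooltip-tilt [-0.002  0.001 -1.   ] q [ 0.67  0.85 -0.3   1.46  0.29  0.88 -0.31]
scale 7
```

View pics/k3.png

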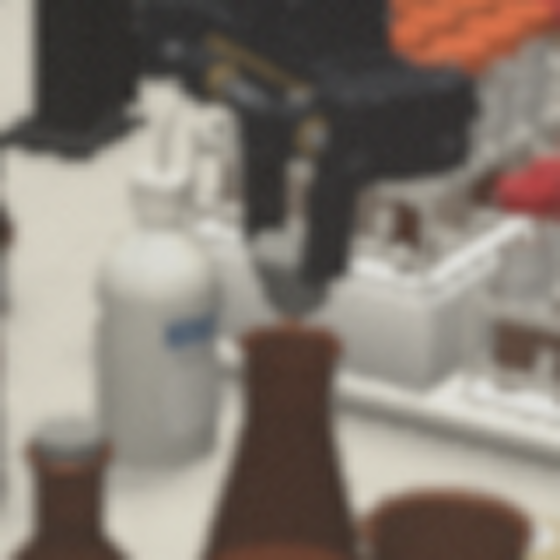

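Emit:
drive_tool(
  deltas=[
    [0, 0, 0.004, 0, 0, 0, 1],
    [0, 0, 0.005, 0, 0, 0, 1],
    [0, 0, 0.006, 0, 0, 0, 1],
    [0, 0, 0.006, 0, 0, 0, 1],
    [0, 0, 0.004, 0, 0, 0, 1],
    [0, 0, 0.002, 0, 0, 0, 1],
    [0, 0, 0.001, 0, 0, 0, 1],
    [0, 0, 0, 0, 0, 0, 1],
    [0, 0, 0, 0, 0, 0, 1],
    [0, 0, 0, 0, 0, 0, 1],
  ],
)

```text
clock: 27.67
tcp_pos: [0.563, -0.3742, 0.3046]
ee_rot: [-2.769, -1.481, -0.001]
contact_force: [0.3, 0.8, -0.5]
finger_gap: 0.0408
```

```bash
python3 p.py cone .3;python3 v.py scene 320 90 400 170 k4
```

```text
t27.67 tcp [ 0.563  -0.3742  0.3046] tool err mm [-1.9 -0.5  4.6] turn [-0.001 -0.001  0.001] F [ 0.3  0.8 -0.5] gap0.0408
 r 0.676->0.675 daz -0.003 tooltip-tilt [ 0.     0.002 -1.   ] q [ 0.67  0.88 -0.29  1.48  0.3   0.83 -0.32]
scale 7
```

View pics/k4.png

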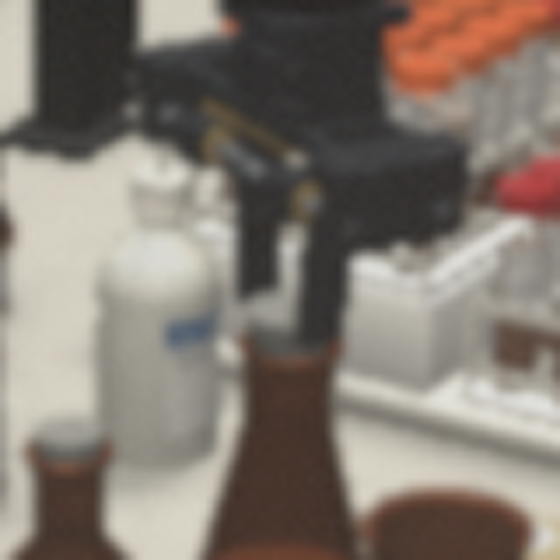

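Emit:
drive_tool(
  deltas=[
    [-0.001, 0, 0.001, 0, 0, 0, 1],
    [-0.001, 0, 0.001, 0, 0, 0, 1],
    [0, 0, 0.001, 0, 0, 0, 1],
    [0, 0, 0.001, 0, 0, 0, 1],
    [0, 0, 0.001, 0, 0, 0, 1],
    [0, 0, 0.001, 0, 0, 0, 1],
    [0, 0, 0, 0, 0, 0, 1],
    [0, 0, 0, 0, 0, 0, 1],
    [0, 0, 0, 0, 0, 0, 1],
    [0, 0, 0, 0, 0, 0, 1],
  ],
)

```text
clock: 28.55
tcp_pos: [0.5629, -0.3758, 0.3007]
ee_rot: [2.769, 1.481, 0.007]
contact_force: [-1.0, 0.7, 1.4]
finger_gap: 0.0409
```

```bash
python3 p.py cone .3
```

```text
t28.55 tcp [ 0.5629 -0.3758  0.3007] tool err mm [-0.5 -1.4  0.7] turn [ 0.003 -0.003  0.001] F [-1.   0.7  1.4] gap0.0409
 r 0.677->0.675 daz -0.001 tooltip-tilt [ 0.005  0.    -1.   ] q [ 0.67  0.89 -0.29  1.48  0.31  0.81 -0.32]
```

Emit:
drive_tool(
  deltas=[
    [0, 0, 0, 0, 0, 0, 0],
    [0, 0, 0, 0, 0, 0, -0.2],
    [0, 0, 0, 0, 0, 0, -0.4],
    [0, 0, 0, 0, 0, 0, -0.4],
    [0, 0, 0, 0, 0, 0, -0.4],
    [0, 0, -0.005, 0, 0, 0, -0.4],
    [0, 0, -0.01, 0, 0, 0, -0.4],
    [0, 0, -0.008, 0, 0, 0, -0.4],
    [0, 0, -0.003, 0, 0, 0, -0.4],
    [0, 0, 0, 0, 0, 0, 1],
  ],
)

```text
clock: 29.38
tcp_pos: [0.5624, -0.3771, 0.3289]
ee_rot: [2.768, 1.479, 0.005]
contact_force: [-0.5, -0.2, -0.1]
finger_gap: 0.0572
```

```bash
python3 p.py cone .307;python3 v.py scene 320 90 400 170 k5
```

```text
t29.38 tcp [ 0.5624 -0.3771  0.3289] tool err mm [ 0.8 -1.7 21.9] turn [ 0.004 -0.001 -0.   ] F [-0.5 -0.2 -0.1] gap0.0572
 r 0.677->0.675 daz 0.001 tooltip-tilt [ 0.004 -0.001 -1.   ] q [ 0.67  0.85 -0.3   1.46  0.29  0.87 -0.31]
scale 7
```

View pics/k5.png

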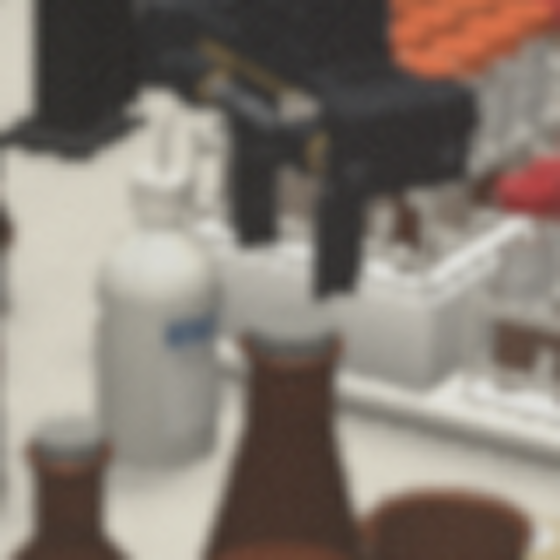

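Emit:
drive_tool(
  deltas=[
    [0, -0.001, 0, 0.003, 0, 0, 1],
    [0, 0, 0, 0, 0, 0, 1],
    [0, 0, 0, 0, 0, 0, 1],
    [0, 0, 0, 0, 0, 0, 1],
    [0, 0, 0.005, 0, 0, 0, 1],
    [0, 0, 0.006, 0, 0, 0, 1],
    [0, 0, 0.004, 0, 0, 0, 1],
    [0, 0, 0.002, 0, 0, 0, 1],
    [0, 0, 0.001, 0, 0, 0, 1],
    [0, 0, 0, 0, 0, 0, 1],
  ],
)

```text
clock: 30.27
tcp_pos: [0.561, -0.3762, 0.3072]
ee_rot: [-2.769, -1.48, 0.0]
contact_force: [-0.8, 0.0, 2.8]
finger_gap: 0.0006
```

```bash
python3 p.py cone .307
```

```text
t30.27 tcp [ 0.561  -0.3762  0.3072] tool err mm [0.9 0.  0.2] turn [-0.002 -0.001  0.   ] F [-0.8  0.   2.8] gap0.0006
 r 0.675->0.675 daz 0.001 tooltip-tilt [-0.001  0.002 -1.   ] q [ 0.67  0.88 -0.29  1.48  0.3   0.83 -0.32]
```

Contact is already at the nominal height. I'll press gently, with fewer rows than last time.

Emit:
drive_tool(
  deltas=[
    [0, 0, 0.001, 0, 0, 0, 1],
    [0, 0, 0.002, 0, 0, 0, 1],
    [0, 0, 0.002, 0, 0, 0, 1],
    [0, 0, 0.003, 0, 0, 0, 1],
    [0, 0, 0.003, 0, 0, 0, 1],
    [0, 0, -0.001, 0, 0, 0, 1],
    [0, 0, -0.004, 0, 0, 0, 1],
    [0, 0, -0.008, 0, 0, 0, 1],
    [0, 0, -0.012, 0, 0, 0, 1],
    [0, 0, -0.015, 0, 0, 0, 1],
  ],
)

```text
clock: 31.1
tcp_pos: [0.5615, -0.376, 0.3485]
ee_rot: [2.769, 1.478, 0.002]
contact_force: [-0.1, -0.6, -0.1]
finger_gap: 0.0002
```

Emit:
drive_tool(
  deltas=[
    [0, 0, -0.018, 0, 0, 0, 1],
    [0, 0, -0.018, 0, 0, 0, 0.5],
    [0, 0, -0.015, 0, 0, 0, 0],
    [0, 0, -0.008, 0, 0, 0, -1],
    [0, 0, -0.003, 0, 0, 0, -1],
    [0, 0, 0, 0, 0, 0, -1],
    [0.01, -0.003, 0, 0, 0, -0.015, -1],
    [0.02, -0.006, 0, 0, 0, -0.03, -1],
    [0.036, -0.009, 0, 0, 0, -0.055, -1],
    [0.038, -0.009, 0, 0, 0, -0.06, -1],
  ],
)

```text
clock: 31.93
tcp_pos: [0.589, -0.277, 0.4161]
ee_rot: [2.642, 1.681, -0.006]
contact_force: [1.2, 1.1, -0.0]
finger_gap: 0.0583
```

```bash
python3 p.py tower .38;python3 v.py scene 310 110 410 210 k6
```

```text
t31.93 tcp [ 0.589  -0.277   0.4161] tool err mm [ 488.1 -402.9   29.6] turn [ 1.000e-03  1.100e-02 -1.099e+00] F [ 1.2  1.1 -0. ] gap0.0583
 r 0.651->0.546 daz 1.101 tooltip-tilt [ 0.002 -0.01  -1.   ] q [ 0.55  0.73 -0.35  1.47  0.29  1.   -0.31]
scale 5
```

View pics/k6.png

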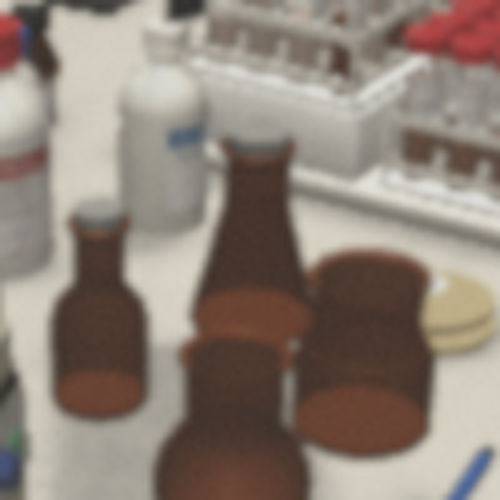

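Emit:
drive_tool(
  deltas=[
    [0.038, -0.009, 0, 0, 0.004, -0.061, -1],
    [0.038, -0.009, 0, 0, 0.004, -0.062, -1],
    [0.038, -0.009, 0, 0, 0.003, -0.062, -1],
    [0.038, -0.009, 0, 0, 0, -0.062, -1],
    [0.038, -0.009, 0, 0, 0, -0.063, -1],
    [0.038, -0.008, 0, 0, 0, -0.064, -1],
    [0.038, -0.008, 0, 0, 0, -0.065, -1],
    [0.038, -0.008, 0, 0, 0, -0.066, -1],
    [0.038, -0.008, 0, 0, 0, -0.066, -1],
    [0.038, -0.008, 0, 0, 0, -0.066, -1],
  ],
)

```text
clock: 32.82
tcp_pos: [0.5461, 0.1285, 0.4122]
ee_rot: [-1.887, -2.489, -0.018]
contact_force: [1.2, -0.4, 0.2]
finger_gap: 0.0884
```

```bash
python3 p.py .4325,.337 .38
```

```text
t32.82 tcp [0.5461 0.1285 0.4122] tool err mm [230.7 -53.   37.1] turn [ 0.002 -0.021 -0.388] F [ 1.2 -0.4  0.2] gap0.0884
 r 0.561->0.548 daz 0.431 tooltip-tilt [-0.007  0.02  -1.   ] q [ 0.02  0.64 -0.54  1.74  0.38  0.87 -0.42]
```

Emit:
drive_tool(
  deltas=[
    [0.037, -0.003, 0, 0, -0.006, -0.06, -1],
    [0.037, -0.003, 0, 0, -0.006, -0.06, -1],
    [0.036, -0.003, 0, 0, -0.005, -0.058, -1],
    [0.03, -0.003, 0, 0, 0, -0.05, -1],
    [0.025, -0.002, 0, 0, 0, -0.04, -1],
    [0.018, -0.002, 0, 0, 0, -0.03, -1],
    [0.012, -0.001, 0, 0, 0, -0.02, -1],
    [0.006, 0, 0, 0, 0, -0.01, -1],
    [0.002, 0, 0, 0, 0, 0, -1],
    [0, 0, 0, 0, 0, 0, -1],
  ],
)

```text
clock: 33.65
tcp_pos: [0.418, 0.3347, 0.4107]
ee_rot: [-1.349, -2.81, -0.001]
contact_force: [0.2, -0.3, -0.3]
finger_gap: 0.0882
```

```bash
python3 p.py .4325,.337 .224;python3 v.py scene 230 270 290 340 m1; python3 - <<'E'
from h import *
a=cv2.imread("pics/raw_m1.png")
g=cv2.GaussianBlur(cv2.cvtColor(a,cv2.COLOR_BGR2GRAY),(0,0),.6).astype(float)
L=[(.066,.027,308,318),(.034,.033,321,330)]
for z,r,lo,hi in L:
    P=[]
    for x in range(240,280):
        for y in range(275,338):
            if g[y,x]>=122>g[y+1,x] and g[y+3,x]<112:
                v=y+(g[y,x]-122)/(g[y,x]-g[y+1,x])
                if lo<=v<=hi:P.append((x,v))
    C=cast("scene",P,z)[:,:2]
    s=least_squares(lambda v:np.hypot(*(C-v).T)-r,(.431,.335),loss="soft_l1",f_scale=.002)
    print(z,s.x,np.abs(s.fun).mean(),len(P))
E
```

```text
t33.65 tcp [0.418  0.3347 0.4107] tool err mm [-11.4  14.6 186.3] turn [-0.01  -0.022  0.014] F [ 0.2 -0.3 -0.3] gap0.0882
 r 0.535->0.548 daz -0.013 tooltip-tilt [-0.022  0.011 -1.   ] q [-0.37  0.62 -0.64  1.81  0.44  0.86 -0.54]
scale 8
0.066 [0.43279171 0.33704622] 0.0002175332414555928 20
0.034 [0.43191771 0.33230407] 0.00025474152556383194 23
```

View pics/m1.png

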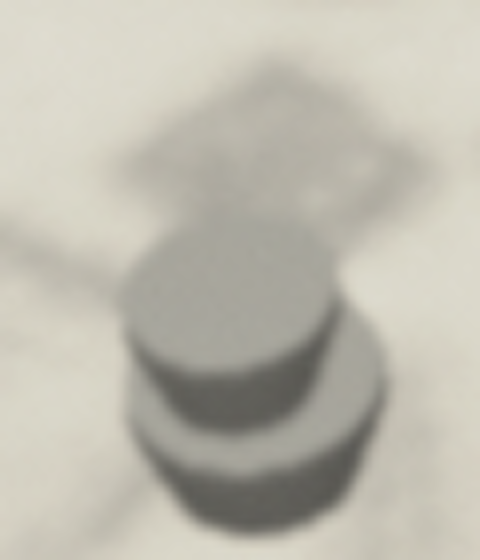

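Emit:
drive_tool(
  deltas=[
    [-0.001, 0.004, 0.01, -0.003, -0.006, 0, -1],
    [0, 0.004, 0.02, -0.003, -0.006, 0, -1],
    [0, 0.004, 0.025, -0.002, -0.005, 0, -1],
    [0, 0.001, 0.025, 0, -0.003, 0, -1],
    [0, 0, 0.015, 0, 0, 0, -1],
    [0, 0, 0.008, 0, 0, 0, -1],
    [0, 0, 0.004, 0, 0, 0, -1],
    [0, 0, 0, 0, 0, 0, -1],
    [0, 0, 0, 0, 0, 0, -1],
    [0, 0, 0, 0, 0, 0, -1],
  ],
)

```text
clock: 34.53
tcp_pos: [0.4376, 0.335, 0.2954]
ee_rot: [1.384, 2.813, -0.003]
contact_force: [-0.0, 0.5, -0.1]
finger_gap: 0.0882
```

```bash
python3 p.py .4325,.337 .224
```

```text
t34.53 tcp [0.4376 0.335  0.2954] tool err mm [ 5.2 -2.9 71.4] turn [ 0.001  0.007 -0.006] F [-0.   0.5 -0.1] gap0.0882
 r 0.551->0.548 daz 0.008 tooltip-tilt [ 0.005 -0.005 -1.   ] q [-0.45  0.79 -0.49  1.88  0.62  0.63 -0.68]
```

Emit:
drive_tool(
  deltas=[
    [0.002, -0.001, 0.004, 0, 0.003, -0.003, -1],
    [0.001, -0.001, 0.01, 0, 0.003, -0.002, -1],
    [0.001, 0, 0.013, 0, 0, 0, -1],
    [0, 0, 0.014, 0, 0, 0, -1],
    [0, 0, 0.01, 0, 0, 0, -1],
    [0, 0, 0.006, 0, 0, 0, -1],
    [0, 0, 0.002, 0, 0, 0, -1],
    [0, 0, 0, 0, 0, 0, -1],
    [0, 0, 0, 0, 0, 0, -1],
    [0, 0, 0, 0, 0, 0, -1],
  ],
)

```text
clock: 35.37
tcp_pos: [0.434, 0.339, 0.2358]
ee_rot: [1.377, 2.82, 0.016]
contact_force: [0.2, 0.3, -0.3]
finger_gap: 0.0879
```

```bash
python3 p.py .4325,.337 .224
```

```text
t35.37 tcp [0.434  0.339  0.2358] tool err mm [-0.7 -2.6 11.8] turn [ 0.01  -0.002  0.   ] F [ 0.2  0.3 -0.3] gap0.0879
 r 0.551->0.548 daz -0.001 tooltip-tilt [ 0.007  0.008 -1.   ] q [-0.51  0.88 -0.41  1.91  0.7   0.49 -0.75]
```

Emit:
drive_tool(
  deltas=[
    [0, -0.001, 0.003, 0.004, -0.001, 0, -1],
    [0, -0.001, 0.003, 0.003, 0, 0, -1],
    [0, 0, 0.003, 0.002, 0, 0, -1],
    [0, 0, 0.002, 0, 0, 0, -1],
    [0, 0, 0, 0, 0, 0, -1],
    [0, 0, 0, 0, 0, 0, -1],
    [0, 0, 0, 0, 0, 0, 0],
    [0, 0, 0, 0, 0, 0, 1],
    [0, 0, 0, 0, 0, 0, 1],
    [0, 0, 0, 0, 0, 0, 1],
  ],
)

```text
clock: 36.2
tcp_pos: [0.433, 0.338, 0.2252]
ee_rot: [1.379, 2.822, 0.006]
contact_force: [0.4, 0.0, -0.2]
finger_gap: 0.0636
```

```bash
python3 p.py .4325,.337 .224
```

```text
t36.20 tcp [0.433  0.338  0.2252] tool err mm [-0.5 -1.   1.2] turn [ 0.004 -0.001 -0.   ] F [ 0.4  0.  -0.2] gap0.0636
 r 0.549->0.548 daz -0.001 tooltip-tilt [ 0.002  0.003 -1.   ] q [-0.52  0.89 -0.39  1.92  0.71  0.47 -0.76]
```

Emit:
drive_tool(
  deltas=[
    [0, 0, 0.001, 0, 0, 0, 1],
    [0, 0, 0, 0, 0, 0, 1],
    [0, 0, 0, 0, 0, 0, 1],
    [0, 0, 0, 0, 0, 0, 1],
    [0, 0, 0, 0, 0, 0, 1],
    [0, 0, -0.004, 0, 0, 0, 1],
    [0, 0, -0.006, 0, 0, 0, 1],
    [0, 0, -0.006, 0, 0, 0, 1],
    [0, 0, -0.004, 0, 0, 0, 1],
    [0, 0, 0, 0, 0, 0, 1],
  ],
)

```text
clock: 37.03
tcp_pos: [0.4328, 0.3379, 0.2462]
ee_rot: [1.379, 2.822, 0.006]
contact_force: [-0.2, 0.3, -1.2]
finger_gap: 0.053
```

```bash
python3 p.py .4325,.337 .224;python3 v.py scene 220 250 300 340 m2
```

```text
t37.03 tcp [0.4328 0.3379 0.2462] tool err mm [-0.6 -0.9 22.2] turn [ 0.003 -0.001 -0.   ] F [-0.2  0.3 -1.2] gap0.0530
 r 0.549->0.548 daz -0.001 tooltip-tilt [ 0.002  0.003 -1.   ] q [-0.5   0.86 -0.43  1.91  0.69  0.52 -0.74]
scale 6
```

View pics/m2.png

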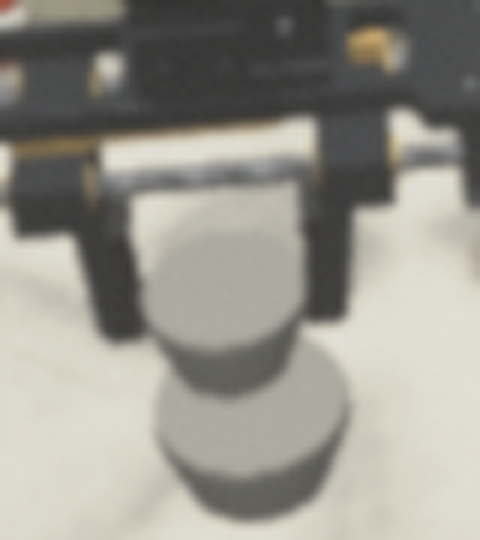

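Emit:
drive_tool(
  deltas=[
    [0, 0, -0.008, 0, 0, 0, 1],
    [0, 0, -0.016, 0, 0, 0, 1],
    [0, 0, -0.022, 0, 0, 0, 1],
    [0, 0, -0.024, 0, 0, 0, 1],
    [0, 0, -0.024, 0, 0, 0, 1],
    [0, 0, -0.022, 0, 0, 0, 1],
    [0, 0, -0.016, 0, 0, 0, 1],
    [0, 0, -0.008, 0, 0, 0, 1],
    [0, 0, -0.003, 0, 0, 0, 1],
    [0, 0, 0, 0, 0, 0, 1],
  ],
)

```text
clock: 37.92
tcp_pos: [0.4313, 0.3365, 0.3978]
ee_rot: [-1.376, -2.823, 0.002]
contact_force: [-0.5, 0.5, -1.2]
finger_gap: 0.0528
```

```bash
python3 p.py round .36
```

```text
t37.92 tcp [0.4313 0.3365 0.3978] tool err mm [-381.4 -271.2   38. ] turn [-0.001  0.     0.945] F [-0.5  0.5 -1.2] gap0.0528
 r 0.547->0.471 daz -0.944 tooltip-tilt [-0.001 -0.    -1.   ] q [-0.38  0.65 -0.61  1.8   0.48  0.85 -0.56]
```

Emit:
drive_tool(
  deltas=[
    [-0.016, -0.003, -0.003, 0, 0, 0.03, 1],
    [-0.028, -0.006, -0.003, 0, 0, 0.055, 1],
    [-0.035, -0.007, 0, 0, 0, 0.068, 1],
    [-0.035, -0.007, 0, 0, 0, 0.068, 1],
    [-0.035, -0.007, 0, 0, 0, 0.068, 1],
    [-0.035, -0.007, 0, 0, 0, 0.068, 1],
    [-0.034, -0.007, 0, 0, 0, 0.068, 1],
    [-0.034, -0.007, 0, 0, 0, 0.068, 1],
    [-0.034, -0.007, 0, 0, 0, 0.068, 1],
    [-0.033, -0.007, 0, 0, 0, 0.068, 1],
  ],
)

```text
clock: 38.75
tcp_pos: [0.488, 0.0165, 0.3929]
ee_rot: [-2.184, -2.238, 0.013]
contact_force: [1.1, -0.4, -0.9]
finger_gap: 0.0528
```

```bash
python3 p.py round .36
```

```text
t38.75 tcp [0.488  0.0165 0.3929] tool err mm [-146.7  -38.5   32.8] turn [-0.017 -0.002  0.306] F [ 1.1 -0.4 -0.9] gap0.0528
 r 0.488->0.471 daz -0.316 tooltip-tilt [-0.017  0.004 -1.   ] q [ 0.18  0.56 -0.47  1.97  0.37  0.71 -0.5 ]
```

Emit:
drive_tool(
  deltas=[
    [-0.03, -0.005, 0, -0.005, 0, 0.062, 1],
    [-0.028, -0.004, 0, -0.005, 0, 0.058, 1],
    [-0.024, -0.004, 0, -0.004, 0, 0.052, 1],
    [-0.018, -0.003, 0, -0.002, 0, 0.04, 1],
    [-0.013, -0.002, 0, 0, 0, 0.028, 1],
    [-0.008, -0.001, 0, 0, 0, 0.018, 1],
    [-0.004, 0, 0, 0, 0, 0.01, 1],
    [-0.001, 0, 0, 0, 0, 0.004, 1],
    [0, 0, 0, 0, 0, 0, 1],
    [0, 0, 0, 0, 0, 0, 1],
  ],
)

```text
clock: 39.58
tcp_pos: [0.451, -0.1215, 0.384]
ee_rot: [-2.497, -1.885, 0.026]
contact_force: [0.1, 0.4, -0.9]
finger_gap: 0.053
```

```bash
python3 p.py round .33
```

```text
t39.58 tcp [ 0.451  -0.1215  0.384 ] tool err mm [-8.4  5.1 53.9] turn [-0.02   0.006  0.004] F [ 0.1  0.4 -0.9] gap0.0530
 r 0.467->0.471 daz -0.019 tooltip-tilt [-0.021  0.    -1.   ] q [ 0.42  0.54 -0.39  2.04  0.34  0.64 -0.47]
```

Emit:
drive_tool(
  deltas=[
    [-0.001, 0.001, 0, -0.006, 0.002, 0.001, 1],
    [-0.001, 0.001, 0, -0.006, 0.002, 0.001, 1],
    [-0.001, 0.001, 0, -0.004, 0, 0, 1],
    [0, 0, 0, 0, 0, 0, 1],
    [0, 0, 0, 0, 0, 0, 1],
    [0, 0, 0, 0, 0, 0, 1],
    [0, 0, 0, 0, 0, 0, 1],
    [0, 0, 0, 0, 0, 0, 1],
    [0, 0, 0, 0, 0, 0, 1],
    [0, 0, 0, 0, 0, 0, 1],
  ],
)

```text
clock: 40.42
tcp_pos: [0.4548, -0.122, 0.3843]
ee_rot: [-2.501, -1.899, -0.001]
contact_force: [0.4, -0.1, -1.0]
finger_gap: 0.0525
```

```bash
python3 p.py round .33
```

```text
t40.42 tcp [ 0.4548 -0.122   0.3843] tool err mm [-9.4  0.3 54.2] turn [-0.001 -0.001  0.01 ] F [ 0.4 -0.1 -1. ] gap0.0525
 r 0.471->0.471 daz -0.020 tooltip-tilt [-0.     0.001 -1.   ] q [ 0.42  0.54 -0.39  2.03  0.34  0.63 -0.47]
```

Emit:
drive_tool(
  deltas=[
    [-0.003, 0, 0.004, 0, 0, 0.004, 1],
    [-0.003, 0, 0.008, 0, 0, 0.004, 1],
    [-0.002, 0, 0.01, 0, 0, 0.002, 1],
    [-0.001, 0, 0.01, 0, 0, 0, 1],
    [0, 0, 0.008, 0, 0, 0, 1],
    [0, 0, 0.005, 0, 0, 0, 1],
    [0, 0, 0.003, 0, 0, 0, 1],
    [0, 0, 0.001, 0, 0, 0, 1],
    [0, 0, 0, 0, 0, 0, 1],
    [0, 0, 0, 0, 0, 0, 1],
  ],
)

```text
clock: 41.25
tcp_pos: [0.4517, -0.1324, 0.3301]
ee_rot: [-2.513, -1.883, 0.0]
contact_force: [-0.2, 0.2, -0.4]
finger_gap: 0.0533
```

```bash
python3 p.py round .312;python3 v.py scene 310 125 400 225 m3
```

```text
t41.25 tcp [ 0.4517 -0.1324  0.3301] tool err mm [ 1.6  0.3 18.1] turn [-0.002 -0.001 -0.003] F [-0.2  0.2 -0.4] gap0.0533
 r 0.471->0.471 daz 0.003 tooltip-tilt [-0.001  0.001 -1.   ] q [ 0.39  0.63 -0.32  2.09  0.41  0.48 -0.52]
scale 5
```

View pics/m3.png

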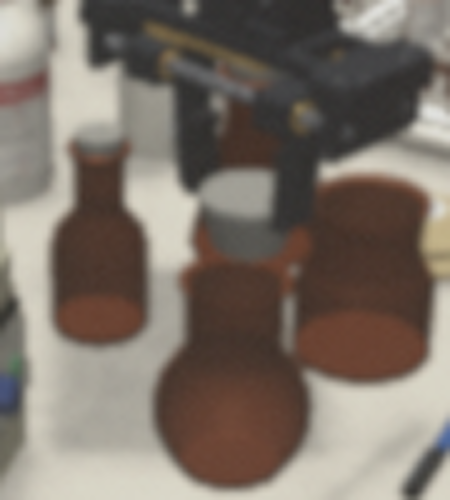

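Emit:
drive_tool(
  deltas=[
    [0.001, 0, 0.003, 0, 0, -0.002, 1],
    [0.001, 0, 0.004, 0, 0, 0, 1],
    [0, 0, 0.004, 0, 0, 0, 1],
    [0, 0, 0.002, 0, 0, 0, 1],
    [0, 0, 0.001, 0, 0, 0, 1],
    [0, 0, 0, 0, 0, 0, 1],
    [0, 0, 0, 0, 0, 0, 1],
    [0, 0, 0, 0, 0, 0, 1],
    [0, 0, 0, 0, 0, 0, 1],
    [0, 0, 0, 0, 0, 0, 1],
  ],
)

```text
clock: 42.13
tcp_pos: [0.4529, -0.1301, 0.3158]
ee_rot: [2.512, 1.886, 0.003]
contact_force: [-0.4, -0.1, -1.1]
finger_gap: 0.053
```

```bash
python3 p.py round .312;python3 v.py scene 330 150 390 200 m4
```

```text
t42.13 tcp [ 0.4529 -0.1301  0.3158] tool err mm [-1.  -0.2  3.8] turn [ 0.001 -0.001 -0.001] F [-0.4 -0.1 -1.1] gap0.0530
 r 0.471->0.471 daz -0.002 tooltip-tilt [ 0.002  0.001 -1.   ] q [ 0.37  0.66 -0.3   2.1   0.43  0.44 -0.54]
scale 11
```

View pics/m4.png

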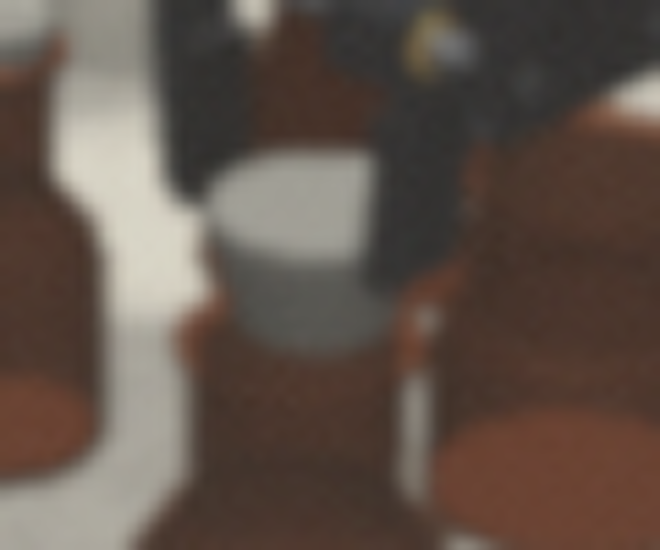

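Emit:
drive_tool(
  deltas=[
    [0.001, 0.001, 0, 0, 0, 0, 1],
    [0, 0.001, 0.003, 0, 0, 0, 1],
    [0, 0, 0.004, 0, 0, 0, 1],
    [0, 0, 0.004, 0, 0, 0, 1],
    [0, 0, 0.003, 0, 0, 0, 1],
    [0, 0, 0.002, 0, 0, 0, 1],
    [0, 0, 0.001, 0, 0, 0, 1],
    [0, 0, 0, 0, 0, 0, 1],
    [0, 0, 0, 0, 0, 0, 1],
    [0, 0, 0, 0, 0, 0, 1],
  ],
)

```text
clock: 43.02
tcp_pos: [0.4555, -0.1291, 0.2967]
ee_rot: [-2.511, -1.887, -0.003]
contact_force: [-0.1, 0.9, -0.1]
finger_gap: 0.0527
```

```bash
python3 p.py .4542,-.1295 .2915;python3 v.py scene 330 150 390 200 m5
```

```text
t43.02 tcp [ 0.4555 -0.1291  0.2967] tool err mm [-0.7 -1.1  5.2] turn [ 0.001 -0.002 -0.004] F [-0.1  0.9 -0.1] gap0.0527
 r 0.473->0.472 daz -0.002 tooltip-tilt [ 0.001  0.002 -1.   ] q [ 0.35  0.69 -0.27  2.11  0.45  0.39 -0.57]
scale 11
```

View pics/m5.png

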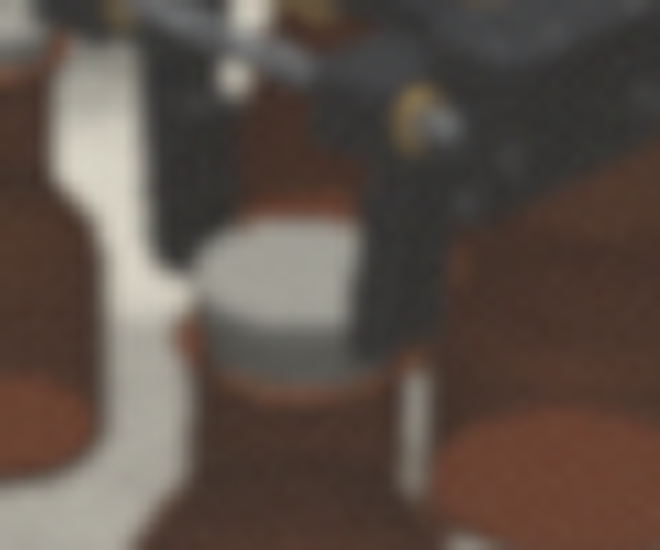

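Emit:
drive_tool(
  deltas=[
    [-0.001, -0.001, 0.001, 0, 0, 0, 1],
    [0, 0, 0.001, 0, 0, 0, 1],
    [0, 0, 0.001, 0, 0, 0, 1],
    [0, 0, 0.001, 0, 0, 0, 1],
    [0, 0, 0.001, 0, 0, 0, 1],
    [0, 0, 0.001, 0, 0, 0, 1],
    [0, 0, 0, 0, 0, 0, 1],
    [0, 0, 0, 0, 0, 0, 1],
    [0, 0, 0, 0, 0, 0, 1],
    [0, 0, 0, 0, 0, 0, 1],
  ],
)

```text
clock: 43.9
tcp_pos: [0.4549, -0.1295, 0.2915]
ee_rot: [2.509, 1.887, 0.008]
contact_force: [-0.1, -0.0, 1.7]
finger_gap: 0.0528
```

```bash
python3 p.py .4542,-.1295 .2915
```

```text
t43.90 tcp [ 0.4549 -0.1295  0.2915] tool err mm [-0.2 -0.7 -0. ] turn [ 0.005 -0.003 -0.003] F [-0.1 -0.   1.7] gap0.0528
 r 0.473->0.472 daz -0.000 tooltip-tilt [ 0.005  0.001 -1.   ] q [ 0.34  0.7  -0.25  2.12  0.46  0.37 -0.57]
```

Contact is at the nominal height. Next I release, rise and press.

Emit:
drive_tool(
  deltas=[
    [0, 0, 0, 0, 0, 0, -0.3],
    [0, 0, 0, 0, 0, 0, -0.5],
    [0, 0, 0, 0, 0, 0, -0.7],
    [0, 0, 0, 0, 0, 0, -0.7],
    [0, 0, 0, 0, 0, 0, -0.7],
    [0, 0, -0.005, 0, 0, 0, -0.7],
    [0, 0, -0.01, 0.002, 0, 0, -0.7],
    [0, 0, -0.008, 0.002, 0, 0, -0.7],
    [0, 0, -0.003, 0, 0, 0, -0.7],
    [0, 0, 0, 0, 0, 0, 1],
  ],
)

```text
clock: 44.73
tcp_pos: [0.4545, -0.1302, 0.3187]
ee_rot: [-2.51, -1.886, -0.001]
contact_force: [0.3, -0.2, 0.6]
finger_gap: 0.0703
```

```bash
python3 p.py .4542,-.1295 .299;python3 v.py scene 330 150 390 200 m6
```

```text
t44.73 tcp [ 0.4545 -0.1302  0.3187] tool err mm [ 0.6 -0.5 19.7] turn [-0.001 -0.002 -0.004] F [ 0.3 -0.2  0.6] gap0.0703
 r 0.473->0.472 daz 0.001 tooltip-tilt [-0.     0.002 -1.   ] q [ 0.37  0.65 -0.3   2.09  0.43  0.45 -0.54]
scale 11
```

View pics/m6.png

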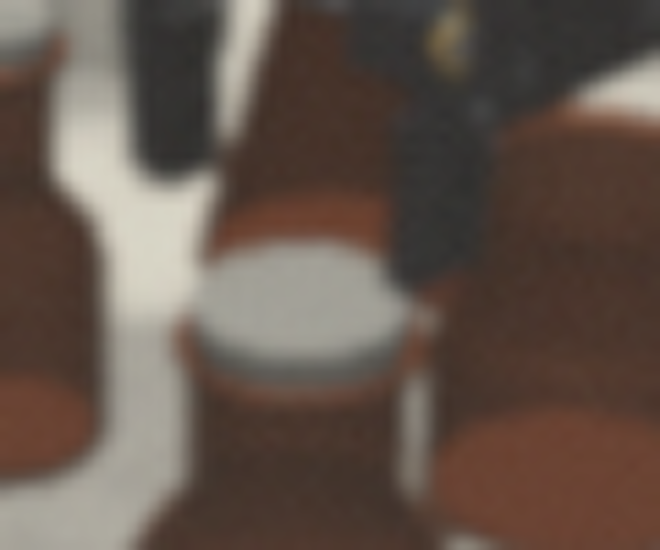

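Emit:
drive_tool(
  deltas=[
    [0, 0, 0, 0, 0, 0, 1],
    [0, 0, 0, 0, 0, 0, 1],
    [0, 0, 0, 0, 0, 0, 1],
    [0, 0, 0, 0, 0, 0, 1],
    [0, 0, 0, 0, 0, 0, 1],
    [0, 0, 0.004, 0, 0, 0, 1],
    [0, 0, 0.005, 0, 0, 0, 1],
    [0, 0, 0.004, 0, 0, 0, 1],
    [0, 0, 0.002, 0, 0, 0, 1],
    [0, 0, 0.001, 0, 0, 0, 1],
  ],
)

```text
clock: 45.62
tcp_pos: [0.4541, -0.1301, 0.2994]
ee_rot: [-2.509, -1.885, 0.002]
contact_force: [1.3, -1.2, 9.2]
finger_gap: 0.0009
```

```bash
python3 p.py .4542,-.1295 .299
```

```text
t45.62 tcp [ 0.4541 -0.1301  0.2994] tool err mm [ 0.6 -0.1  0.4] turn [-0.003 -0.001 -0.004] F [ 1.3 -1.2  9.2] gap0.0009
 r 0.472->0.472 daz 0.001 tooltip-tilt [-0.003  0.002 -1.   ] q [ 0.35  0.69 -0.27  2.11  0.45  0.4  -0.56]
```

Contact came at 0.2994 with 9 N. One more short push, then I leave for the last stopper.

Emit:
drive_tool(
  deltas=[
    [0, 0, 0.002, 0, 0, 0, 1],
    [0, 0, 0.002, 0, 0, 0, 1],
    [0, 0, 0.002, 0, 0, 0, 1],
    [0, 0, -0.001, 0, 0, 0, 1],
    [0, 0, -0.004, 0, 0, 0, 1],
    [0, 0, -0.01, 0, 0, 0, 1],
    [0, 0, -0.015, 0, 0, 0, 1],
    [0, 0, -0.018, 0, 0, 0, 1],
    [0, 0, -0.018, 0, 0, 0, 0.5],
    [0, 0, -0.016, 0, 0, 0, 0],
  ],
)

```text
clock: 46.45
tcp_pos: [0.4535, -0.1292, 0.382]
ee_rot: [-2.509, -1.889, 0.007]
contact_force: [0.6, 0.5, -0.9]
finger_gap: 0.0116
```

```bash
python3 p.py .432,.332 .38;python3 v.py scene 310 120 410 225 m7
```

```text
t46.45 tcp [ 0.4535 -0.1292  0.382 ] tool err mm [ 437.3 -148.2    1.3] turn [-0.005  0.001 -0.935] F [ 0.6  0.5 -0.9] gap0.0116
 r 0.472->0.545 daz 0.933 tooltip-tilt [-0.004 -0.002 -1.   ] q [ 0.43  0.55 -0.39  2.03  0.35  0.63 -0.47]
scale 5
```

View pics/m7.png

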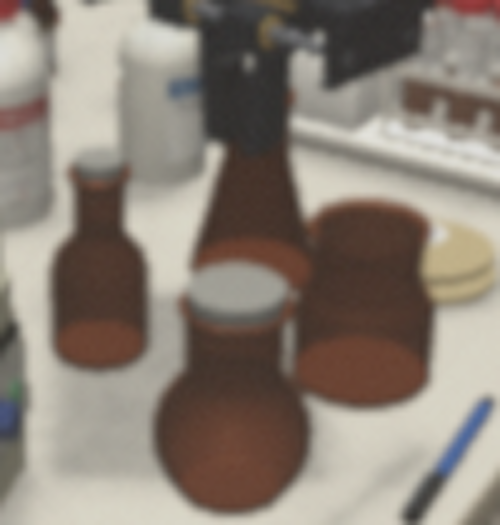

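Emit:
drive_tool(
  deltas=[
    [0.015, 0.003, -0.006, 0, 0, -0.03, -1],
    [0.026, 0.004, -0.003, 0, 0, -0.055, -1],
    [0.034, 0.004, 0, 0, 0, -0.068, -1],
    [0.034, 0.004, 0, 0, 0, -0.068, -1],
    [0.034, 0.004, 0, 0, 0, -0.068, -1],
    [0.035, 0.004, 0, 0, 0, -0.068, -1],
    [0.035, 0.004, 0, 0, 0, -0.068, -1],
    [0.035, 0.004, 0, 0, 0, -0.068, -1],
    [0.035, 0.004, 0, 0, 0, -0.068, -1],
    [0.036, 0.004, 0, 0, 0, -0.068, -1],
  ],
)

```text
clock: 47.33
tcp_pos: [0.494, 0.1856, 0.3887]
ee_rot: [1.797, 2.57, -0.013]
contact_force: [0.3, -0.7, 0.2]
finger_gap: 0.0821
```

```bash
python3 p.py .432,.332 .38
```

```text
t47.33 tcp [0.494  0.1856 0.3887] tool err mm [158.9  -8.    7.1] turn [-0.005  0.009 -0.305] F [ 0.3 -0.7  0.2] gap0.0821
 r 0.528->0.545 daz 0.296 tooltip-tilt [ 0.   -0.01 -1.  ] q [-0.12  0.62 -0.53  1.86  0.45  0.78 -0.55]
```

Emit:
drive_tool(
  deltas=[
    [0.034, 0.001, 0, 0, 0.003, -0.064, -1],
    [0.03, 0.001, 0, 0, 0.003, -0.056, -1],
    [0.025, 0.001, 0, 0, 0, -0.047, -1],
    [0.018, 0.001, 0, 0, 0, -0.035, -1],
    [0.012, 0.001, 0, 0, 0, -0.024, -1],
    [0.008, 0.001, 0, 0, 0, -0.015, -1],
    [0.004, 0, 0, 0, 0, -0.008, -1],
    [0, 0, 0, 0, 0, 0, -1],
    [0, 0, 0, 0, 0, 0, -1],
    [0, 0, 0, 0, 0, 0, -1],
  ],
)

```text
clock: 48.17
tcp_pos: [0.4365, 0.3178, 0.3843]
ee_rot: [-1.43, -2.791, 0.007]
contact_force: [-0.4, -0.2, -0.4]
finger_gap: 0.0881
```

```bash
python3 p.py .432,.332 .191;python3 v.py scene 230 270 290 340 j1; python3 - <<'E'
from h import *
a=cv2.imread("pics/raw_j1.png")
g=cv2.GaussianBlur(cv2.cvtColor(a,cv2.COLOR_BGR2GRAY),(0,0),.6).astype(float)
for z,r,lo,hi in [(.034,.033,318,332)]:
    P=[]
    for x in range(240,280):
        for y in range(275,338):
            if g[y,x]>=122>g[y+1,x] and g[y+3,x]<112:
                v=y+(g[y,x]-122)/(g[y,x]-g[y+1,x])
                if lo<=v<=hi:P.append((x,v))
    C=cast("scene",P,z)[:,:2]
    s=least_squares(lambda v:np.hypot(*(C-v).T)-r,(.431,.335),loss="soft_l1",f_scale=.002)
    print(z,s.x,np.abs(s.fun).mean(),len(P))
E
```

```text
t48.17 tcp [0.4365 0.3178 0.3843] tool err mm [ 13.6   5.9 193.3] turn [-0.006 -0.003 -0.032] F [-0.4 -0.2 -0.4] gap0.0881
 r 0.540->0.545 daz 0.026 tooltip-tilt [-0.007 -0.001 -1.   ] q [-0.36  0.66 -0.6   1.83  0.49  0.81 -0.58]
scale 8
0.034 [0.43189324 0.33224564] 0.00027548594736747446 23
```

Emit:
drive_tool(
  deltas=[
    [0.004, 0.002, 0.01, -0.003, 0, -0.01, -1],
    [0.004, 0.002, 0.02, -0.002, 0, -0.01, -1],
    [0.003, 0.001, 0.025, 0, 0, -0.007, -1],
    [0.001, 0, 0.025, 0, 0, -0.003, -1],
    [0, 0, 0.022, 0, 0, 0, -1],
    [0, 0, 0.014, 0, 0, 0, -1],
    [0, 0, 0.008, 0, 0, 0, -1],
    [0, 0, 0.003, 0, 0, 0, -1],
    [0, 0, 0, 0, 0, 0, -1],
    [0, 0, 0, 0, 0, 0, -1],
  ],
)

```text
clock: 49.05
tcp_pos: [0.4375, 0.3271, 0.2489]
ee_rot: [1.402, 2.811, 0.004]
contact_force: [0.1, -0.0, 0.4]
finger_gap: 0.0878
```

```bash
python3 p.py .432,.332 .191
```

```text
t49.05 tcp [0.4375 0.3271 0.2489] tool err mm [ 7.2 -1.6 57.9] turn [ 0.002 -0.001 -0.01 ] F [ 0.1 -0.   0.4] gap0.0878
 r 0.546->0.545 daz 0.013 tooltip-tilt [ 0.001  0.002 -1.   ] q [-0.47  0.86 -0.43  1.92  0.69  0.52 -0.74]
```

Emit:
drive_tool(
  deltas=[
    [0.003, -0.001, 0, 0, 0, -0.004, -1],
    [0.002, 0, 0.004, 0, 0, -0.003, -1],
    [0.001, 0, 0.008, 0, 0, -0.002, -1],
    [0, 0, 0.01, 0, 0, 0, -1],
    [0, 0, 0.01, 0, 0, 0, -1],
    [0, 0, 0.007, 0, 0, 0, -1],
    [0, 0, 0.004, 0, 0, 0, -1],
    [0, 0, 0.002, 0, 0, 0, -1],
    [0, 0, 0, 0, 0, 0, -1],
    [0, 0, 0, 0, 0, 0, -1],
  ],
)

```text
clock: 49.88
tcp_pos: [0.4336, 0.3329, 0.2014]
ee_rot: [1.388, 2.816, 0.011]
contact_force: [-0.1, -0.4, -0.2]
finger_gap: 0.088
```

```bash
python3 p.py .432,.332 .191;python3 v.py scene 220 240 300 340 j2
```

```text
t49.88 tcp [0.4336 0.3329 0.2014] tool err mm [ 0.3 -1.9 10.3] turn [ 0.007 -0.001 -0.   ] F [-0.1 -0.4 -0.2] gap0.0880
 r 0.547->0.545 daz 0.001 tooltip-tilt [ 0.005  0.006 -1.   ] q [-0.53  0.93 -0.35  1.93  0.76  0.41 -0.8 ]
scale 5
```

View pics/j2.png

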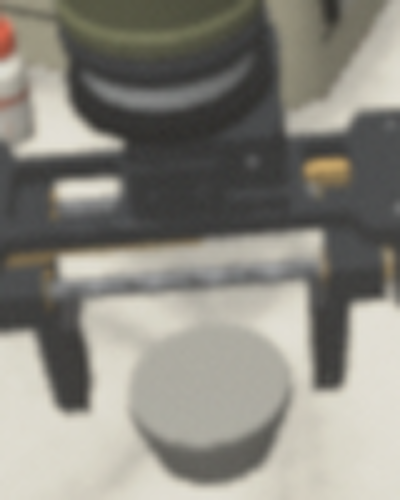

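Emit:
drive_tool(
  deltas=[
    [0, -0.001, 0.002, 0.003, 0, 0, -1],
    [0, 0, 0.003, 0.003, 0, 0, -1],
    [0, 0, 0.002, 0, 0, 0, -1],
    [0, 0, 0.002, 0, 0, 0, -1],
    [0, 0, 0, 0, 0, 0, -1],
    [0, 0, 0, 0, 0, 0, -1],
    [0, 0, 0, 0, 0, 0, 0],
    [0, 0, 0, 0, 0, 0, 1],
    [0, 0, 0, 0, 0, 0, 1],
    [0, 0, 0, 0, 0, 0, 1],
  ],
)

```text
clock: 50.77
tcp_pos: [0.4333, 0.3324, 0.1927]
ee_rot: [-1.389, -2.817, -0.006]
contact_force: [-0.6, -0.8, -0.9]
finger_gap: 0.0651
```

```bash
python3 p.py .432,.332 .191
```

```text
t50.77 tcp [0.4333 0.3324 0.1927] tool err mm [ 0.5 -1.2  1.7] turn [ 0.003 -0.002 -0.001] F [-0.6 -0.8 -0.9] gap0.0651
 r 0.546->0.545 daz 0.001 tooltip-tilt [ 0.001  0.003 -1.   ] q [-0.54  0.94 -0.34  1.93  0.76  0.39 -0.81]
```

Emit:
drive_tool(
  deltas=[
    [0, 0, 0, 0, 0, 0, 1],
    [0, 0, 0, 0, 0, 0, 1],
    [0, 0, -0.004, 0, 0, 0, 1],
    [0, 0, -0.01, 0, 0, 0, 1],
    [0, 0, -0.018, 0, 0, 0, 1],
    [0, 0, -0.024, 0, 0, 0, 1],
    [0, 0, -0.028, 0, 0, 0, 1],
    [0, 0, -0.03, 0, 0, 0, 1],
    [0, 0, -0.03, 0, 0, 0, 1],
    [0, 0, -0.025, 0, 0, 0, 1],
  ],
)

```text
clock: 51.6
tcp_pos: [0.431, 0.33, 0.3673]
ee_rot: [-1.383, -2.815, 0.016]
contact_force: [0.3, 0.4, -1.1]
finger_gap: 0.0648
```

```bash
python3 p.py jar .36;python3 v.py scene 200 200 320 340 j3
```

```text
t51.60 tcp [0.431  0.33   0.3673] tool err mm [-494.6 -367.3   11.3] turn [-0.01   0.007  1.231] F [ 0.3  0.4 -1.1] gap0.0648
 r 0.543->0.527 daz -1.227 tooltip-tilt [-0.009 -0.007 -1.   ] q [-0.39  0.69 -0.59  1.84  0.52  0.79 -0.59]
scale 4
```

View pics/j3.png

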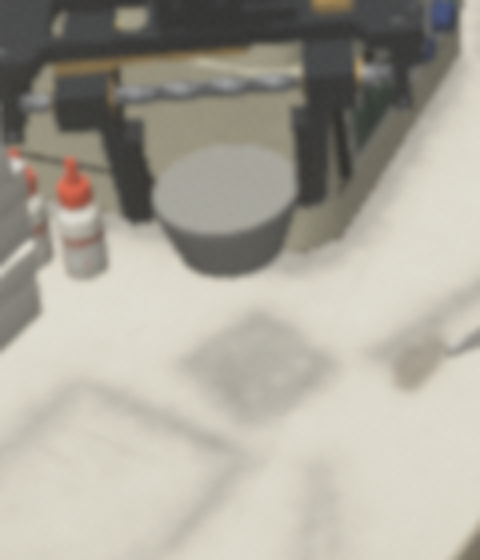

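Emit:
drive_tool(
  deltas=[
    [-0.012, -0.003, -0.016, -0.003, 0.003, 0.022, 1],
    [-0.022, -0.005, -0.012, -0.003, 0.003, 0.045, 1],
    [-0.032, -0.006, -0.008, 0, 0, 0.062, 1],
    [-0.036, -0.006, -0.004, 0, 0, 0.069, 1],
    [-0.036, -0.004, 0, 0, 0, 0.069, 1],
    [-0.036, -0.002, 0, 0, 0, 0.069, 1],
    [-0.036, -0.001, 0, 0, 0, 0.069, 1],
    [-0.036, -0.001, 0, 0, 0, 0.069, 1],
    [-0.036, -0.001, 0, 0, 0, 0.069, 1],
    [-0.036, -0.001, 0, 0, 0, 0.069, 1],
  ],
)

```text
clock: 52.48
tcp_pos: [0.5207, 0.0233, 0.4202]
ee_rot: [-2.169, -2.259, -0.038]
contact_force: [0.7, 0.5, -1.6]
finger_gap: 0.0646
```

```bash
python3 p.py jar .36
```

```text
t52.48 tcp [0.5207 0.0233 0.4202] tool err mm [-307.2  -91.2   51.9] turn [ 0.003 -0.026  0.614] F [ 0.7  0.5 -1.6] gap0.0646
 r 0.521->0.527 daz -0.618 tooltip-tilt [ 0.01   0.024 -1.   ] q [ 0.19  0.56 -0.51  1.85  0.34  0.8  -0.45]
```

Emit:
drive_tool(
  deltas=[
    [-0.036, -0.001, 0, 0.002, -0.006, 0.069, 1],
    [-0.036, -0.001, 0, 0, -0.006, 0.069, 1],
    [-0.036, -0.001, 0, 0, -0.005, 0.069, 1],
    [-0.036, -0.001, 0, 0, 0, 0.069, 1],
    [-0.036, 0, 0, 0, 0, 0.069, 1],
    [-0.033, 0, 0, 0, 0, 0.062, 1],
    [-0.027, 0, 0, 0, 0, 0.052, 1],
    [-0.02, 0, 0, 0, 0, 0.04, 1],
    [-0.014, 0, 0, 0, 0, 0.028, 1],
    [-0.008, 0, 0, 0, 0, 0.016, 1],
  ],
)

```text
clock: 53.32
tcp_pos: [0.4487, -0.2691, 0.4211]
ee_rot: [2.736, 1.541, 0.013]
contact_force: [-0.4, 0.1, -1.2]
finger_gap: 0.0646
```

```bash
python3 p.py jar .36
```

```text
t53.32 tcp [ 0.4487 -0.2691  0.4211] tool err mm [-18.    3.2  61. ] turn [ 0.005 -0.007  0.029] F [-0.4  0.1 -1.2] gap0.0646
 r 0.523->0.527 daz -0.033 tooltip-tilt [ 0.008  0.003 -1.   ] q [ 0.68  0.55 -0.36  1.85  0.25  0.78 -0.35]
```

Emit:
drive_tool(
  deltas=[
    [-0.004, 0.001, 0, 0.001, -0.002, 0.008, 1],
    [-0.004, 0.001, 0.005, 0.001, -0.002, 0.007, 1],
    [-0.003, 0.001, 0.01, 0, 0, 0.005, 1],
    [-0.002, 0, 0.012, 0, 0, 0.003, 1],
    [-0.001, 0, 0.012, 0, 0, 0, 1],
    [0, 0, 0.01, 0, 0, 0, 1],
    [0, 0, 0.006, 0, 0, 0, 1],
    [0, 0, 0.003, 0, 0, 0, 1],
    [0, 0, 0, 0, 0, 0, 1],
    [0, 0, 0, 0, 0, 0, 1],
  ],
)

```text
clock: 54.15
tcp_pos: [0.4461, -0.2775, 0.3578]
ee_rot: [-2.744, -1.523, -0.012]
contact_force: [1.2, -0.0, -0.3]
finger_gap: 0.0649
```

```bash
python3 p.py jar .313
```

```text
t54.15 tcp [ 0.4461 -0.2775  0.3578] tool err mm [-9.5  1.4 44.8] turn [ 0.001 -0.008  0.017] F [ 1.2 -0.  -0.3] gap0.0649
 r 0.525->0.527 daz -0.017 tooltip-tilt [ 0.005  0.006 -1.   ] q [ 0.67  0.64 -0.31  1.91  0.3   0.64 -0.39]
```

Emit:
drive_tool(
  deltas=[
    [-0.003, 0.001, 0.002, 0, -0.003, 0.006, 1],
    [-0.003, 0, 0.005, 0, -0.003, 0.005, 1],
    [-0.002, 0, 0.008, 0, 0, 0.004, 1],
    [-0.001, 0, 0.008, 0, 0, 0, 1],
    [0, 0, 0.007, 0, 0, 0, 1],
    [0, 0, 0.004, 0, 0, 0, 1],
    [0, 0, 0.002, 0, 0, 0, 1],
    [0, 0, 0, 0, 0, 0, 1],
    [0, 0, 0, 0, 0, 0, 1],
    [0, 0, 0, 0, 0, 0, 1],
  ],
)

```text
clock: 54.98
tcp_pos: [0.4426, -0.2865, 0.3188]
ee_rot: [2.757, 1.501, 0.005]
contact_force: [-0.1, 0.5, -1.6]
finger_gap: 0.0649
```

```bash
python3 p.py jar .305;python3 v.py scene 330 125 420 215 j4
```

```text
t54.98 tcp [ 0.4426 -0.2865  0.3188] tool err mm [ 0.4 -0.4 13.8] turn [ 0.004 -0.002  0.   ] F [-0.1  0.5 -1.6] gap0.0649
 r 0.527->0.527 daz 0.001 tooltip-tilt [ 0.004 -0.001 -1.   ] q [ 0.65  0.7  -0.27  1.94  0.34  0.54 -0.42]
scale 6
```

View pics/j4.png

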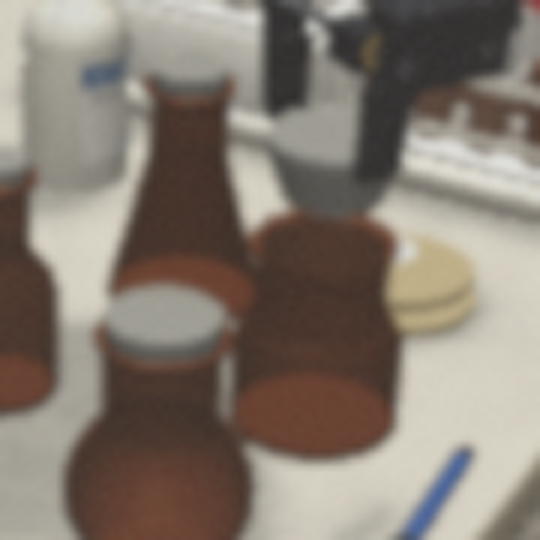

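Emit:
drive_tool(
  deltas=[
    [0.001, 0.001, 0.003, 0.002, 0, 0, 1],
    [0.001, 0, 0.004, 0.001, 0, 0, 1],
    [0, 0, 0.004, 0, 0, 0, 1],
    [0, 0, 0.003, 0, 0, 0, 1],
    [0, 0, 0.001, 0, 0, 0, 1],
    [0, 0, 0, 0, 0, 0, 1],
    [0, 0, 0, 0, 0, 0, 1],
    [0, 0, 0, 0, 0, 0, 1],
    [0, 0, 0, 0, 0, 0, 1],
    [0, 0, 0, 0, 0, 0, 1],
  ],
)

```text
clock: 55.87
tcp_pos: [0.4453, -0.2852, 0.3029]
ee_rot: [2.758, 1.502, 0.004]
contact_force: [-0.5, -0.3, -0.4]
finger_gap: 0.0649
```

```bash
python3 p.py .4445,-.2845 .3;python3 v.py scene 360 135 420 205 j5
```

```text
t55.87 tcp [ 0.4453 -0.2852  0.3029] tool err mm [ 0.2 -1.   2.9] turn [ 0.002 -0.002 -0.004] F [-0.5 -0.3 -0.4] gap0.0649
 r 0.529->0.528 daz 0.000 tooltip-tilt [ 0.003  0.    -1.   ] q [ 0.64  0.73 -0.26  1.95  0.35  0.51 -0.44]
scale 8
```

View pics/j5.png

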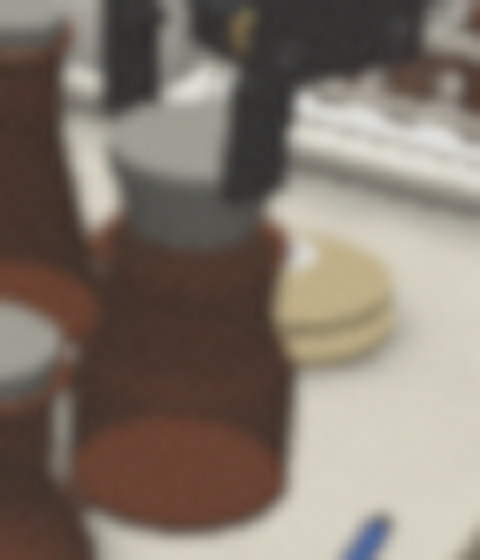

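Emit:
drive_tool(
  deltas=[
    [0, 0, 0.003, 0, 0, 0, 1],
    [0, 0, 0.004, 0, 0, 0, 1],
    [0, 0, 0.005, 0, 0, 0, 1],
    [0, 0, 0.004, 0, 0, 0, 1],
    [0, 0, 0.002, 0, 0, 0, 1],
    [0, 0, 0.001, 0, 0, 0, 1],
    [0, 0, 0, 0, 0, 0, 1],
    [0, 0, 0, 0, 0, 0, 1],
    [0, 0, 0, 0, 0, 0, 1],
    [0, 0, 0, 0, 0, 0, 1],
  ],
)

```text
clock: 56.75
tcp_pos: [0.4444, -0.2838, 0.2817]
ee_rot: [-2.756, -1.503, -0.002]
contact_force: [-1.1, 0.6, -0.3]
finger_gap: 0.065
```

```bash
python3 p.py .4445,-.2845 .2767;python3 v.py scene 360 135 420 205 j6
```

```text
t56.75 tcp [ 0.4444 -0.2838  0.2817] tool err mm [-0.5  0.4  5. ] turn [-0.002 -0.002 -0.003] F [-1.1  0.6 -0.3] gap0.0650
 r 0.527->0.528 daz -0.001 tooltip-tilt [-0.     0.003 -1.   ] q [ 0.62  0.76 -0.24  1.96  0.37  0.46 -0.45]
scale 8
```

View pics/j6.png

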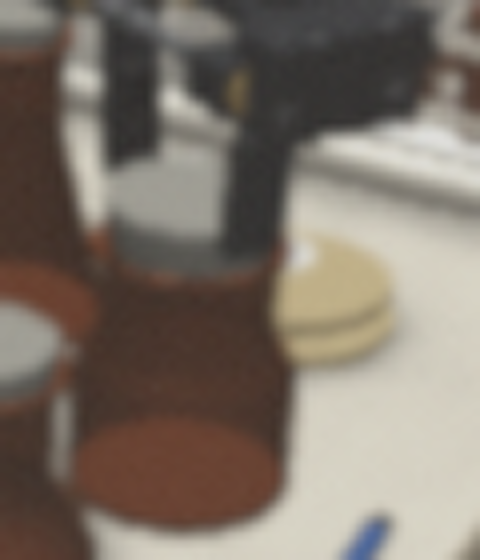

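Emit:
drive_tool(
  deltas=[
    [0, 0, 0.001, 0, 0, 0, 1],
    [0, 0, 0.001, 0, 0, 0, 1],
    [0, 0, 0.001, 0, 0, 0, 1],
    [0, 0, 0.001, 0, 0, 0, 1],
    [0, 0, 0.001, 0, 0, 0, 1],
    [0, 0, 0.001, 0, 0, 0, 1],
    [0, 0, 0, 0, 0, 0, 1],
    [0, 0, 0, 0, 0, 0, 1],
    [0, 0, 0, 0, 0, 0, 1],
    [0, 0, 0, 0, 0, 0, 1],
  ],
)

```text
clock: 57.63
tcp_pos: [0.4447, -0.2835, 0.2769]
ee_rot: [-2.757, -1.504, -0.003]
contact_force: [-1.5, 0.5, 2.4]
finger_gap: 0.0649
```

```bash
python3 p.py .4445,-.2845 .2767
```

```text
t57.63 tcp [ 0.4447 -0.2835  0.2769] tool err mm [-1.   0.4  0.2] turn [ 0.    -0.002 -0.003] F [-1.5  0.5  2.4] gap0.0649
 r 0.527->0.528 daz -0.002 tooltip-tilt [ 0.001  0.002 -1.   ] q [ 0.62  0.77 -0.23  1.97  0.37  0.45 -0.46]
```

Emit:
drive_tool(
  deltas=[
    [0, 0, 0, 0, 0, 0, -0.6],
    [0, 0, 0, 0, 0, 0, -0.8],
    [0, 0, 0, 0, 0, 0, -0.8],
    [0, 0, 0, 0, 0, 0, -0.8],
    [0, 0, 0, 0, 0, 0, -0.8],
    [0, 0, -0.005, 0, 0, 0, -0.8],
    [0, 0, -0.01, 0, 0, 0, -0.8],
    [0, 0, -0.008, 0, 0, 0, -0.8],
    [0, 0, -0.003, 0, 0, 0, -0.8],
    [0, 0, 0, 0, 0, 0, 1],
  ],
)

```text
clock: 58.47
tcp_pos: [0.446, -0.2851, 0.3059]
ee_rot: [2.756, 1.501, 0.007]
contact_force: [-0.5, -0.9, 0.4]
finger_gap: 0.0746
```

```bash
python3 p.py .4445,-.2845 .284;python3 v.py scene 360 135 420 205 j7
```

```text
t58.47 tcp [ 0.446  -0.2851  0.3059] tool err mm [-0.4 -1.7 21.9] turn [ 0.005 -0.002 -0.004] F [-0.5 -0.9  0.4] gap0.0746
 r 0.529->0.528 daz -0.001 tooltip-tilt [ 0.006 -0.001 -1.   ] q [ 0.64  0.72 -0.26  1.94  0.35  0.51 -0.44]
scale 8
```

View pics/j7.png

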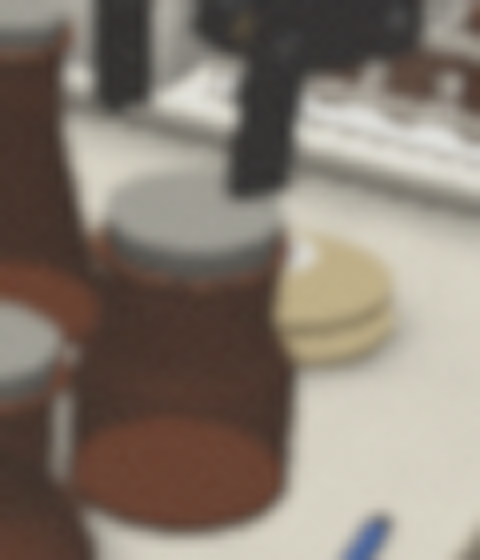

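Emit:
drive_tool(
  deltas=[
    [0, -0.001, 0, 0.002, 0, 0, 1],
    [0, 0, 0, 0.002, 0, 0, 1],
    [0, 0, 0, 0, 0, 0, 1],
    [0, 0, 0, 0, 0, 0, 1],
    [0, 0, 0.002, 0, 0, 0, 1],
    [0, 0, 0.005, 0, 0, 0, 1],
    [0, 0, 0.005, 0, 0, 0, 1],
    [0, 0, 0.004, 0, 0, 0, 1],
    [0, 0, 0.002, 0, 0, 0, 1],
    [0, 0, 0.001, 0, 0, 0, 1],
  ],
)

```text
clock: 59.35
tcp_pos: [0.4449, -0.2844, 0.284]
ee_rot: [-2.758, -1.502, -0.003]
contact_force: [-1.0, 0.7, 12.4]
finger_gap: 0.0042
```

```bash
python3 p.py .4445,-.2845 .284
```

```text
t59.35 tcp [ 0.4449 -0.2844  0.284 ] tool err mm [-0.3 -0.3  0. ] turn [-0.    -0.002 -0.004] F [-1.   0.7 12.4] gap0.0042
 r 0.528->0.528 daz -0.001 tooltip-tilt [ 0.001  0.002 -1.   ] q [ 0.63  0.76 -0.24  1.96  0.36  0.47 -0.45]
```

Contact at the nominal top height with 12 N, so the stopper is home. Now I back off and move clear.

Emit:
drive_tool(
  deltas=[
    [0, 0, -0.002, 0, 0, 0, 1],
    [0, 0, -0.006, 0, 0, 0, 1],
    [0, 0, -0.012, 0, 0, 0, 1],
    [0, 0, -0.018, 0, 0, 0, 1],
    [0, 0, -0.022, 0, 0, 0, 1],
    [0, 0, -0.024, 0, 0, 0, 1],
    [0, 0, -0.024, 0, 0, 0, 1],
    [0, 0, -0.018, 0, 0, 0, 1],
    [0, 0, -0.01, 0, 0, 0, 1],
    [0, 0, 0, 0, 0, 0, 1],
  ],
)

```text
clock: 60.18
tcp_pos: [0.4441, -0.2838, 0.4284]
ee_rot: [-2.754, -1.503, -0.001]
contact_force: [-0.3, 0.3, -0.0]
finger_gap: 0.0005
```

Emit:
drive_tool(
  deltas=[
    [0.01, 0, 0, 0, 0, -0.02, 1],
    [0.02, 0, 0, 0, 0, -0.04, 1],
    [0.03, 0, 0, 0, 0, -0.06, 1],
    [0.034, 0, 0, 0, 0, -0.066, 1],
    [0.034, 0, 0, 0, 0, -0.066, 1],
    [0.034, 0, 0, 0, 0, -0.066, 1],
    [0.034, 0, 0, 0, 0, -0.066, 1],
    [0.034, 0, 0, 0, 0, -0.066, 1],
    [0.034, 0, 0, 0, 0, -0.066, 1],
    [0.034, 0, 0, 0, 0, -0.066, 1],
  ],
)

```text
clock: 61.02
tcp_pos: [0.5332, 0.0051, 0.4207]
ee_rot: [-2.181, -2.246, 0.012]
contact_force: [0.4, -0.8, -0.5]
finger_gap: 0.0008
```

Emit:
drive_tool(
  deltas=[
    [0.034, 0, 0, 0, 0, -0.066, 1],
    [0.03, 0, 0, 0, 0, -0.058, 1],
    [0.022, 0, 0, 0, 0, -0.042, 1],
    [0.014, 0, 0, 0, 0, -0.028, 1],
    [0.007, 0, 0, 0, 0, -0.014, 1],
    [0, 0, 0, 0, 0, 0, 1],
    [0, 0, 0, 0, 0, 0, 1],
    [0, 0, 0, 0, 0, 0, 1],
    [0, 0, 0, 0, 0, 0, 1],
    [0, 0, 0, 0, 0, 0, 1],
  ],
)

```text
clock: 61.85
tcp_pos: [0.5163, 0.128, 0.4144]
ee_rot: [-1.885, -2.482, 0.016]
contact_force: [1.1, -0.8, -0.3]
finger_gap: 0.0004
```

```bash
python3 p.py tower .4;python3 v.py scene 290 120 420 225 f1;python3 v.py top 295 140 475 280 f2; python3 - <<'E'
from h import *
# compare vessels' floors & timer/marker before/after (scene+top frame difference outside arm)
for n,o,f in(("scene","scene0","raw_f1"),("top","top0","raw_f2")):
    pass
b0=cv2.imread("pics/top0.png");b1=cv2.imread("pics/raw_f2.png");a0=cv2.imread("pics/scene0.png");a1=cv2.imread("pics/raw_f1.png")
def floors(im,win,minv,mins):
    h=cv2.cvtColor(im,cv2.COLOR_BGR2HSV);m=((h[...,0]<14)|(h[...,0]>172))&(h[...,1]>mins)&(h[...,2]>minv)
    x0,y0,x1,y1=win;k=np.zeros(m.shape,np.uint8);k[y0:y1,x0:x1]=m[y0:y1,x0:x1]
    k=cv2.morphologyEx(k,cv2.MORPH_OPEN,np.ones((3,3)))
    n,l,s,c=cv2.connectedComponentsWithStats(k)
    return [(s[i][4],c[i].round(1).tolist()) for i in range(1,n) if s[i][4]>80]
for im in(a0,a1):print(floors(im,(318,165,400,225),70,110))
for im in(b0,b1):print(floors(im,(340,170,480,265),85,85))
d=cv2.absdiff(b0,b1).max(2);print("top diff timer",d[245:275,295:322].max(),"marker",d[262:280,355:410].max())
d=cv2.absdiff(a0,a1).max(2);print("scene diff timer",d[232:262,340:380].max(),"marker",d[195:228,385:415].max(),"blue",d[145:165,288:305].max())
E
```

```text
t61.85 tcp [0.5163 0.128  0.4144] tool err mm [222.5 -26.1  18.1] turn [-0.02  -0.018 -0.39 ] F [ 1.1 -0.8 -0.3] gap0.0004
 r 0.532->0.546 daz 0.418 tooltip-tilt [-0.026  0.007 -1.   ] q [ 0.02  0.6  -0.57  1.81  0.39  0.86 -0.46]
scale 5
scale 4
[(np.int32(220), [360.1, 172.9]), (np.int32(120), [329.5, 187.8]), (np.int32(267), [381.5, 193.1]), (np.int32(368), [356.5, 210.5])]
[(np.int32(103), [362.6, 170.5]), (np.int32(120), [329.5, 187.8]), (np.int32(268), [381.7, 193.1]), (np.int32(365), [356.2, 210.7])]
[(np.int32(228), [392.7, 193.4]), (np.int32(459), [436.8, 209.2]), (np.int32(278), [356.2, 236.0]), (np.int32(538), [406.5, 244.8])]
[(np.int32(243), [392.6, 193.7]), (np.int32(463), [436.7, 209.7]), (np.int32(276), [402.1, 247.6])]
top diff timer 105 marker 100
scene diff timer 10 marker 10 blue 150
```

View pics/f1.png

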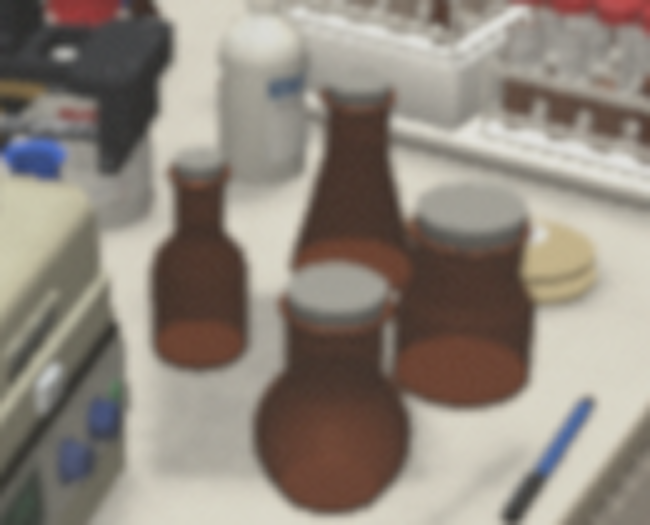

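View pics/f2.png

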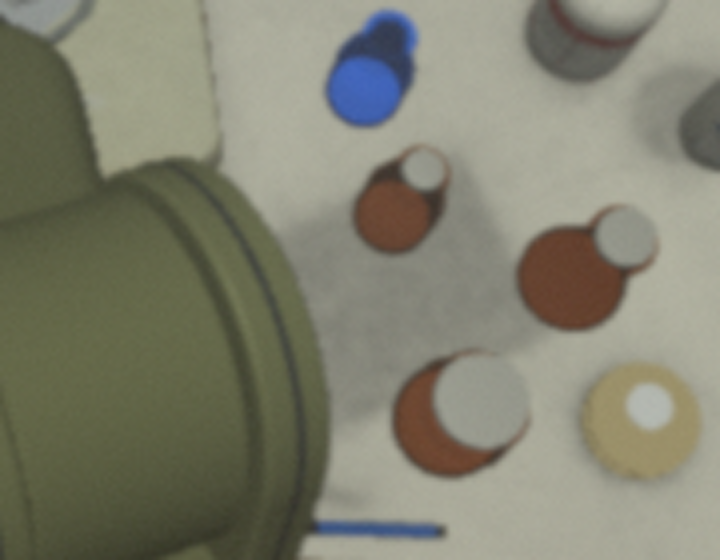

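```bash
python3 - <<'E'
import cv2,numpy as np
a=cv2.imread("pics/raw_f1.png");b=cv2.imread("pics/raw_f2.png")
L=[a[145:175,315:345],b[170:200,385:415]]
cv2.imwrite("pics/f3.png",np.hstack([cv2.resize(x,(390,390),interpolation=cv2.INTER_CUBIC) for x in L]))
E
```

```text
(no output)
```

View pics/f3.png

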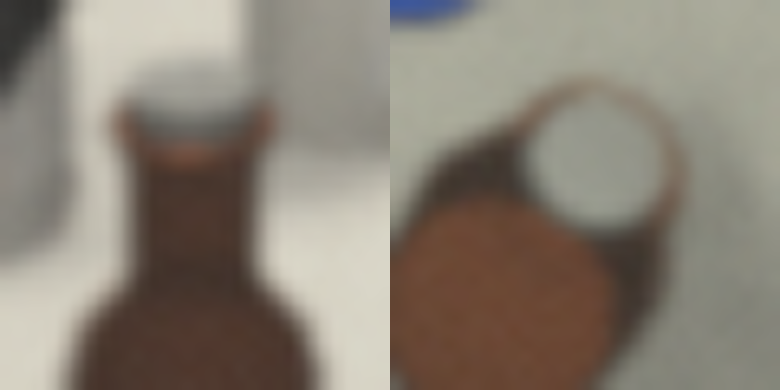

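The narrow bottle's stopper looks level and centred in both views: scene mouth at about (329,152), top view at about (400,183). I'm handing the job in.

```bash
python3 -c "
from cell import ctrl
print(ctrl.job_done())"
```

```text
the job is handed in; nothing more can be done
None
```

All four stoppers are in their vessels, and I handed the job in at about 62 s of the 131 s allowed. I took the tower apart from the top:
- stopper_30 went into narrow_bottle
- stopper_42 went into cone_flask
- stopper_54 went into round_flask
- stopper_66 went into wide_jar

After letting each one go, I pressed it down gently with the closed fingertips.

**Seating:** The fingertips met the stopper tops within about 0.5 mm of the nominal seated height on the cone flask, round flask and jar. The narrow bottle is less exact. Its press reached 16.5 N, the tool slid about 6 mm sideways and tilted slightly, and the height read about 0.5–1 mm high. A close look afterwards showed that stopper level and centred in both views.

**Vessels and bystanders:**
- **Vessels:** All four stand upright, with their floors within about 0.5 px (1–2 mm) of where they started in the views where I could see them. The cone flask's scene position came out 3 px off, because the round flask's new stopper hides part of it there. Its top-view position agrees with the start.
- **Timer and marker:** Both are unchanged in the scene view. The top-view comparison was unusable because the arm blocked it.
- **Blue bottle:** I didn't touch the look-alike. It stands upright in the last top picture. The scene difference check there read high, probably because the gripper was next to it in that view.

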